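Pack the square tesserae and snap the sample case shut

ROBOT

A 6-joint arm with a two-finger parallel gripper is mounted at the origin on the work surface. World frame = base frame: x ahead of the robot, y to its left, z up, the work surface at z = 0. Lengths are in mm, angles in rad, forces in N, time in s.
With the tool pointing down it reaches from about 375 to 975 mm from the base axis. Payload 3.8 kg.
Tool frame: the origin (TCP) lies midway between the tips of the shut fingers; the grasp point (between the pads) lies 19 mm behind it (robot.pinch_z is the distance from the TCP to the grasp point, in mm); z points along the fingers, y is the line along which they close (so a half turn about z gives the same grasp; the last joint's range is limited). The gripper opens to 88 mm and grips with 3 to 60 N. Pads are 18 mm wide; open, the fingers measure 123 mm over their backs; the gripper's body (75 mm by 187 mm) begins 45 mm behind the grasp point.
Start: joints at [1.113, 0.264, 1.604, -0, 1.274, -0.037], TCP at [275.728, 616.11, 238.706] pointing down, gripper open.
Joint ranges: [-2.63, 2.63], [-0.94, 2.18], [0.31, 2.57], [-1.31, 4.45], [0, 2.66], [-2.55, 2.55]. Speed limits (rad/s): [2.57, 2.57, 3.14, 3.14, 3.14, 3.14].

INTERFACE

Orientations are given as a unit quaternion [x, y, z, w].
In Python, from bench import robot, capture, workorder, finder gives the robot as it stands. The module is installed in compiled form; this text tells all that it offers.
- The arm moves only by the shell command python3 -m crank 'ROWS' [FORCE]. ROWS is JSON, a list of rows, each a list of 5 numbers: the shift along the tool's x, y, z in m, then the turn about the tool's z in degrees, then the closure, from -1 (fully open) to 1 (shut). In form: [[tx, ty, tz, twist, jaw], ...]. A call has 1 to 8 rows; each row shifts and turns the commanded pose from where the row before left it, along the tool's axes as they then stand; what a row does not reach is not made up. A row lasts 1/12 s, in which the tool goes at most 41.7 mm and 7.16 degrees, less where a joint would pass 70% of its speed; a pose out of reach is approached as far as the arm can. A call is refused whole if a number of a shift passes 0.0417 or a number of a turn 7.16, either way. A call with a gripper value outside its range is refused whole. The fingers move at their own pace and stop on an object; FORCE is the grip in N (left out, the last holds). Time passes only in rows, so rows that do not move let the fingers close. It gives the time, the measured TCP pose, the force, the opening and the grip force at its end, in the units of the state.
- robot.observe(): the state, without advancing time (a new reading comes with each control period).
- capture(name): name is "scene" or "top" or "wrist"; returns a dict with "color" (400x640x3 uint8, blue, green, red), "mtx" (3x3 intrinsics, pixels), "rvec" (rotation vector, rad) and "tvec" (3), from world to camera coordinates, as OpenCV has them. Camera axes: x right, y down, z forward; pixel columns grow to the right and rows downward; lengths in mm; the calibration is good to about 2 mm. A picture is of the moment at which its call begins. There is no depth.
- workorder.finish_job(): hands the job in; it is judged then, once.
Trained networks look in the newest picture that a camera, given by its name, has taken for a name from the list of things; names that differ only in an ending like _2 or _b are one class to them, and where a whole thing is asked for, a point or a joint stands for the part that bears it (a point fixed in the world has none). Each returns a list of dicts, best first, with "p" (0 to 1); they miss things now and then, are a little off and sometimes report something else, mostly with a low value. They report only what shows in the picture. A call takes as long as a camera call. They do not tell look-alikes from the thing itself.
- finder.spot_in(camera, target): "extent" ([left, top, right, bottom] in pixels, round what is visible of it).
The state is a dict: "clock": time; "joints": joint angles; "joint_vel": joint speeds; "effort": joint torques, N m; "tcp_pos": TCP position; "ee_rot": TCP orientation; "contact_force": force on the tool from outside, world axes, zero at the start; "moment": the same for the moment, N m; "gripper_width": opening from 0.0 (shut) to 1.0 (fully open); "grasp_force": force on a finger pad.
Only numpy, scipy, OpenCV 4.12 (cv2) and the standard library are available. Lean on these libraries where they do the work, as an engineer would, in place of code of your own. Each camera call takes 0.05 s, during which the arm holds its last target. There are 200 camera calls.

TASK

Pack the mosaic samples: take every square ceramic tessera out of the black pocket tray and lay each flat in a pocket of its own in the sample case, leaving the round glass nuggets where they are in the tray. Then put the grey hood over the case and press it down until it snaps under both end catches and sits fully home, without forcing it any further once it has snapped. Leave the pot and the glue jar alone.

Things in the scene. Friction and masses are not known exactly. Their poses are not given: they have to be found in the camera images.
- tessera0: square blue ceramic tessera, 20 x 20 mm and 12 mm thick, about 12 g; origin at the centre of its underside, z up through the thickness. It starts flat in a pocket of the tray, sides roughly parallel to the pocket's, standing 8 mm proud of the tray's top. Four to six of tessera0 to tessera5 are present, the others read None from the start
- tessera1: square blue ceramic tessera, 20 x 20 mm and 12 mm thick, about 12 g; origin at the centre of its underside, z up through the thickness. It starts flat in a pocket of the tray, sides roughly parallel to the pocket's, standing 8 mm proud of the tray's top. Four to six of tessera0 to tessera5 are present, the others read None from the start
- tessera2: square blue ceramic tessera, 20 x 20 mm and 12 mm thick, about 12 g; origin at the centre of its underside, z up through the thickness. It starts flat in a pocket of the tray, sides roughly parallel to the pocket's, standing 8 mm proud of the tray's top. Four to six of tessera0 to tessera5 are present, the others read None from the start
- tessera3: square blue ceramic tessera, 20 x 20 mm and 12 mm thick, about 12 g; origin at the centre of its underside, z up through the thickness. It starts flat in a pocket of the tray, sides roughly parallel to the pocket's, standing 8 mm proud of the tray's top. Four to six of tessera0 to tessera5 are present, the others read None from the start
- tessera4: square blue ceramic tessera, 20 x 20 mm and 12 mm thick, about 12 g; origin at the centre of its underside, z up through the thickness. It starts flat in a pocket of the tray, sides roughly parallel to the pocket's, standing 8 mm proud of the tray's top. Four to six of tessera0 to tessera5 are present, the others read None from the start
- tessera5: square blue ceramic tessera, 20 x 20 mm and 12 mm thick, about 12 g; origin at the centre of its underside, z up through the thickness. It starts flat in a pocket of the tray, sides roughly parallel to the pocket's, standing 8 mm proud of the tray's top. Four to six of tessera0 to tessera5 are present, the others read None from the start
- nugget0: round domed green glass nugget, 20 mm across, 10 mm high; origin at the centre of its underside. It lies in a pocket of the tray and must stay there
- nugget1: round domed green glass nugget, 20 mm across, 10 mm high; origin at the centre of its underside. It lies in a pocket of the tray and must stay there
- tray: black pocket tray fixed to the table, 116 (x) by 152 mm (y); origin under its centre, z up. Two rows of four square pockets at x = -35 and 35 mm, y = -49.5, -16.5, 16.5, 49.5 mm; each 25 x 25 mm, floor 6 mm and wall tops 10 mm above the table. Neighbours stand 33 mm apart along y but 70 mm along x, so fingers closing along the tray's x have room
- case: sample case fixed to the table: wooden base 60 (x) by 262 (y) by 8 mm; origin at the centre of its underside, z up. On it a white block, 31 (x) by 189 mm (y), with a row of six 25 x 25 mm pockets at x = 0, y = -77.5, -46.5, -15.5, 15.5, 46.5, 77.5 mm; floors 8 mm, wall tops 12 mm above the case's underside. A steel spring catch stands at either end (see the joints)
- hood: grey plastic hood, open below, 42 (x) by 200 (y) by 27 mm high, 3 mm walls, 130 g, starting upright on the table beyond tray and case; at the foot of each end a lug 6 mm thick (218 mm over both). Origin at the centre of its underside, z up. It fits the case either way round, its y along the case's y, its origin over the case's, with 2 to 3 mm play around the white block
- hood_rib (a point): middle of the top of the hood's grip rib, 47 mm above the hood's underside; the rib is 12 mm thick in the hood's x, 50 mm long in its y, 20 mm high; grip it across x or press on it
- catch_a (a joint): spring catch at the case's +y end: 0 m at rest, grows as it is pushed outwards (7 mm at most). 20 mm wide, face at y = 111 mm, top 32 mm above the case's underside, the nose sloping in and down to y = 106 mm. Spring 400 N/m, preload 2.8 N; back at 0 once the lug is past
- catch_b (a joint): the same catch at the -y end. Laid on, the hood rests with its lugs on both sloping noses, underside about 24 mm above the case's; pushed down it resists with up to about 7 to 11 N in all, then the lugs snap under the noses and its underside rests 8 mm above the case's underside, flat on the wood; it then cannot be lifted off
- pot: small terracotta pot with a succulent, 78 mm across, about 90 mm high; bystander; origin under its centre
- glue: glue jar, 56 mm across, 90 mm high; bystander; origin under its centre
Not all that is in view belongs to the job. Several things have the shape of the hood; the one meant has the colours described above.

How it is judged:
By the outcome, as a careful person would: the job done as asked, in the order asked, and still so for the second after the job is handed in, with the robot touching nothing.
Of tessera0, tessera1, tessera2, tessera3, tessera4, tessera5 only 4 to 6 are there at a start; the rules pass over those that are not, and their reading is None.
At some moment in a run one of hood may be knocked a few centimetres aside while the robot is not near it.
Once in a run the grip may slacken for a moment while it holds something.
It also fails if it takes over 210 s, if anything falls off the work surface, if the arm or the gripper's body presses on something with over 40 N, if the wrist force passes 120 N, or if a joint passes its speed limit or range.

## Working session

There is one attempt and no reset: what is moved stays moved. The work goes in short steps, Python scripts to look and compute and a shell command to move; the robot and the scene stay as the last step left them, time stands still between calls to the robot, and variables do not carry over. Pictures are saved under pics/ and viewed, at most 14 in all, crops included, and the job is handed in when it is done.

```bash
mkdir -p pics
cat > h.py <<'E'
import numpy as np, cv2, pickle
from bench import robot, capture, finder
def cap(n,save=None):
    c=capture(n); pickle.dump(c,open(f'/tmp/{n}.pkl','wb'))
    if save: cv2.imwrite(f'pics/{save}.png',c['color'])
    return c
def P(c):
    R=cv2.Rodrigues(np.array(c['rvec'],float))[0]; t=np.array(c['tvec'],float).reshape(3)
    return np.array(c['mtx'],float),R,t
def ray(c,uv):
    K,R,t=P(c); d=R.T@np.linalg.solve(K,[uv[0],uv[1],1.]); return -R.T@t,d
def onz(c,uv,z):
    o,d=ray(c,uv); return o+d*(z-o[2])/d[2]
def tri(obs):
    A=np.zeros((3,3));b=np.zeros(3)
    for c,uv in obs:
        o,d=ray(c,uv);d=d/np.linalg.norm(d);M=np.eye(3)-np.outer(d,d);A+=M;b+=M@o
    return np.linalg.solve(A,b)
def px(c,X):
    return cv2.projectPoints(np.array(X,float).reshape(-1,3),np.array(c['rvec'],float),np.array(c['tvec'],float),np.array(c['mtx'],float),None)[0].reshape(-1,2)
E
python3 - <<'E'
from h import *
np.set_printoptions(precision=3,suppress=True)
for n in ['scene','top']:
    c=cap(n,n+'0'); K,R,t=P(c); print(n,-R.T@t,R[2],K[0])
    for k in ['tessera0','nugget0','tray','case','hood','hood_rib','catch_a','pot','glue']:
        for d in finder.spot_in(n,k): print(k,round(d['p'],2),np.round(d['extent']))
s=robot.observe();print(s)
E
```

```text
scene [1731.6    112.294  876.589] [-0.803 -0.124 -0.583] [445.138   0.    311.018]
nugget0 0.5 [270. 207. 344. 231.]
tray 0.77 [376. 182. 426. 209.]
tray 0.46 [274. 210. 343. 229.]
case 0.95 [246. 172. 314. 196.]
case 0.2 [274. 209. 343. 230.]
hood 0.95 [353. 234. 428. 276.]
hood 0.92 [274. 208. 344. 236.]
hood 0.74 [155. 171. 202. 214.]
hood_rib 0.91 [353. 240. 432. 277.]
hood_rib 0.87 [158. 172. 199. 211.]
hood_rib 0.85 [274. 207. 342. 230.]
pot 0.73 [445. 212. 472. 244.]
glue 0.76 [197. 196. 220. 230.]
top [ 491.449  -85.512 1031.773] [ 0.12   0.003 -0.993] [393.2     0.    320.013]
tessera0 0.64 [219. 274. 224. 283.]
tessera0 0.46 [202. 255. 208. 259.]
tessera0 0.46 [188. 252. 198. 260.]
nugget0 0.58 [210. 275. 216. 282.]
nugget0 0.49 [179. 280. 187. 289.]
tray 0.61 [171. 242. 238. 299.]
case 0.76 [319. 252. 420. 294.]
hood 0.91 [476. 189. 506. 268.]
hood 0.85 [277. 176. 358. 198.]
hood 0.31 [188. 250. 195. 260.]
hood_rib 0.96 [182. 121. 260. 164.]
hood_rib 0.84 [477. 187. 510. 269.]
hood_rib 0.62 [275. 174. 361. 200.]
hood_rib 0.6 [202. 250. 209. 257.]
pot 0.72 [119. 167. 162. 204.]
glue 0.67 [418. 158. 449. 186.]
glue 0.43 [280. 177. 356. 198.]
{'clock': 1.0, 'joints': array([ 1.113,  0.264,  1.604,  0.   ,  1.274, -0.037]), 'joint_vel': array([-0.002,  0.002,  0.002,  0.   , -0.002,  0.001]), 'effort': array([ -0.001, -50.208, -35.727,   0.073,   0.019,   0.   ]), 'tcp_pos': array([275.723, 616.133, 238.731]), 'ee_rot': array([ 0.209,  0.978,  0.   , -0.   ]), 'contact_force': array([-0.994,  0.266,  0.005]), 'moment': array([ 0.008,  0.022, -0.006]), 'grasp_force': 0.0, 'gripper_width': 0.9951248964805386}
```

```bash
python3 -c "
import cv2
a=cv2.imread('pics/top0.png')[100:320,100:540];cv2.imwrite('pics/t0.png',cv2.resize(a,(800,400)))"
```

```text
(no output)
```

View pics/t0.png

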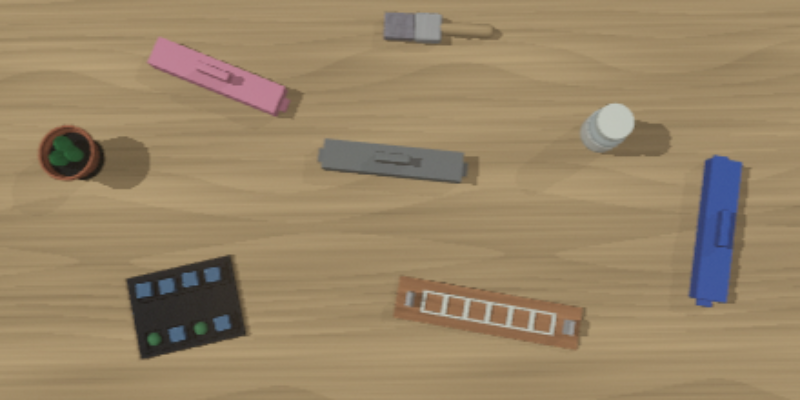

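View pics/scene0.png

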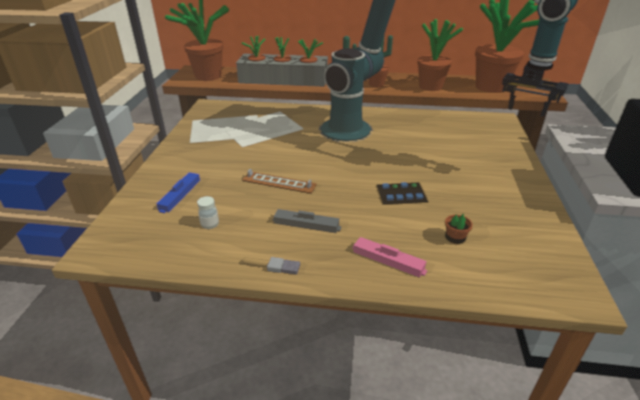

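The top view shows three hood-shaped things: grey at about (315,187), pink at (220,142) and blue at (495,228). By the description the grey one is the hood. The tray has six blue tesserae, four in the far row and two in the near row. Its two green nuggets are at about (184,286) and (210,280). The case is at about (368,272).

```bash
cat >> h.py <<'E'
def yaw(s=None):
    s=s or robot.observe(); from scipy.spatial.transform import Rotation as Ro
    R=Ro.from_quat(s['ee_rot']).as_matrix(); return np.arctan2(R[1,0],R[0,0]),R,s
def plan(x,y,z,ydeg=None,n=None,start=None):
    """rows (n equal) to bring TCP to x,y,z with tool-x yaw ydeg (mod 180 -> nearest)."""
    if start is None:
        a,R,s=yaw(); p=np.array(s['tcp_pos']); a=np.degrees(a)
    else: p=np.array(start[:3],float); a=start[3]
    tw=0 if ydeg is None else -(ydeg-a); tw=(tw+90)%180-90
    d=np.array([x,y,z])-p
    n=n or int(max(1,np.ceil(np.linalg.norm(d)/38),np.ceil(abs(tw)/7)))
    M=np.zeros((2,2))
    for k in range(n):
        b=np.radians(a-tw*k/n); M+=np.array([[np.cos(b),np.sin(b)],[np.sin(b),-np.cos(b)]])
    t=np.linalg.solve(M,d[:2])
    print(f'n={n} row [{t[0]/1e3:.4f},{t[1]/1e3:.4f},{-d[2]/n/1e3:.4f},{tw/n:.2f}] yaw {a:.1f}->{a-tw:.1f}')
    return (x,y,z,a-tw)
def blobs(c,lo,hi,amin):
    m=cv2.inRange(cv2.cvtColor(c['color'],cv2.COLOR_BGR2HSV),lo,hi)
    cs,_=cv2.findContours(m,cv2.RETR_EXTERNAL,cv2.CHAIN_APPROX_NONE)
    return [k for k in cs if cv2.contourArea(k)>=amin]
E
python3 - <<'E'
from h import *
np.set_printoptions(precision=1,suppress=True)
c=pickle.load(open('/tmp/top.pkl','rb'))
f=lambda u,v:(100+u*.55,100+v*.55)
for n,uv,z in [('tray',(186,306),10),('TL',(128,278),10),('TR',(232,256),10),('BR',(246,334),10),('BL',(140,357),10),('case',(489,312),10),('cL',(435,302),12),('cR',(545,322),12),('hoodL',(322,158),27),('hoodR',(464,165),27),('hood',(393,161),27),('pot',(68,155),80),('glue',(615,122),90)]:
    print(n,onz(c,f(*uv),z))
a,R,s=yaw();print(np.degrees(a));print(R)
w=cap('wrist','w0');K,Rw,t=P(w);C=-Rw.T@t;print(C,R.T@(C-s['tcp_pos']),R.T@Rw[2],K)
E
```

```text
tray [457.5 223.   10. ]
TL [498.2 306.3  10. ]
TR [526.9 158.7  10. ]
BR [417.2 137.6  10. ]
BL [387.8 286.2  10. ]
case [ 442.1 -205.1   10. ]
cL [ 457.4 -129.2   12. ]
cR [ 427.1 -283.    12. ]
hoodL [663.3  27.9  27. ]
hoodR [ 649.8 -174.    27. ]
hood [657.3 -73.2  27. ]
pot [664.4 365.6  80. ]
glue [ 694.6 -372.4   90. ]
155.88882370279393
[[-0.9  0.4 -0. ]
 [ 0.4  0.9  0. ]
 [ 0.   0.  -1. ]]
[200.3 649.6 383.8] [  82.5   -0.3 -145. ] [-0.3 -0.   0.9] [[347.8   0.  317.3]
 [  0.  347.8 197. ]
 [  0.    0.    1. ]]
```

Run:
```python
from h import *
p=plan(457,223,130,101)
plan(457,190,130,101,start=p)
```

```text
n=12 row [-0.0360,-0.0103,0.0091,4.57] yaw 155.9->101.0
n=1 row [-0.0324,-0.0063,-0.0000,0.00] yaw 101.0->101.0
```

```bash
python3 -m crank '[[-0.036,-0.0103,0.0091,4.57,-1],[-0.036,-0.0103,0.0091,4.57,-1],[-0.036,-0.0103,0.0091,4.57,-1],[-0.036,-0.0103,0.0091,4.57,-1],[-0.036,-0.0103,0.0091,4.57,-1],[-0.036,-0.0103,0.0091,4.57,-1]]' && python3 -m crank '[[-0.036,-0.0103,0.0091,4.57,-1],[-0.036,-0.0103,0.0091,4.57,-1],[-0.036,-0.0103,0.0091,4.57,-1],[-0.036,-0.0103,0.0091,4.57,-1],[-0.036,-0.0103,0.0091,4.57,-1],[-0.036,-0.0103,0.0091,4.57,-1],[0,0,0,0,-1],[0,0,0,0,-1]]'
python3 - <<'E'
from h import *
c=cap('wrist','w1'); pickle.dump(c,open('/tmp/w1.pkl','wb')); a,R,s=yaw(); print(s['tcp_pos'],np.degrees(a))
for k in ['tessera0','nugget0','tray']:
    for d in finder.spot_in('wrist',k): print(k,round(d['p'],2),np.round(d['extent']))
E
```

```text
clock: 1.55
tcp_pos: [415.5, 440.6, 183.9]
ee_rot: [0.436, 0.9, 0.0, 0.0]
contact_force: [0.6, -0.3, -0.2]
gripper_width: 1.003
grasp_force: 0.0
clock: 2.22
tcp_pos: [456.6, 221.7, 128.9]
ee_rot: [0.637, 0.771, -0.001, -0.0]
contact_force: [-1.1, 0.8, -0.7]
gripper_width: 1.003
grasp_force: 0.0
[457.31229752 223.14497414 129.70500293] 100.97966430308394
tessera0 0.95 [356. 150. 382. 178.]
tessera0 0.88 [356. 102. 388. 134.]
tessera0 0.83 [353. 190. 383. 219.]
tessera0 0.82 [264. 152. 290. 176.]
tessera0 0.74 [268. 227. 297. 254.]
tessera0 0.73 [351. 225. 381. 254.]
nugget0 0.86 [263. 107. 289. 133.]
nugget0 0.86 [270. 192. 292. 214.]
tray 0.92 [242.  82. 400. 269.]
```

View pics/w1.png

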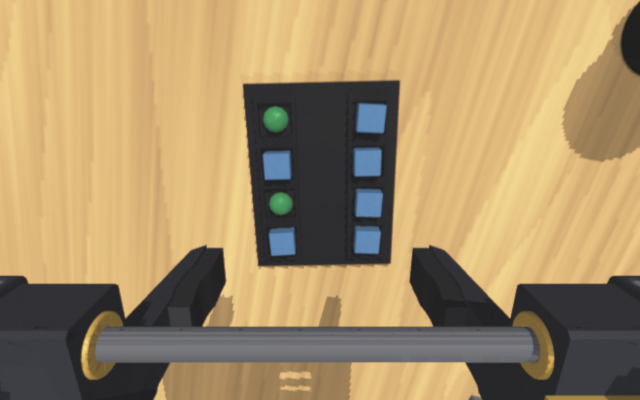

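The wrist view shows the tray with six tesserae: the right column at (371,118), (368,162), (369,203) and (367,240), and the left column at (277,165) and (282,242). The green nuggets are at (276,119) and (281,203), matching the detections.

```bash
python3 -m crank '[[0,0.04,0,0,-1],[0,0.04,0,0,-1],[0,0,0,0,-1],[0,0,0,0,-1]]' | tail -5
cat >> h.py <<'E'
def tiles(c):
    "top faces of blue tiles: list of (centre px, contour)"
    hsv=cv2.cvtColor(c['color'],cv2.COLOR_BGR2HSV)
    m=cv2.inRange(hsv,(95,70,60),(125,255,255)); v=hsv[...,2]
    out=[]
    for k in cv2.findContours(m,cv2.RETR_EXTERNAL,cv2.CHAIN_APPROX_NONE)[0]:
        if cv2.contourArea(k)<120: continue
        b=np.zeros_like(m);cv2.drawContours(b,[k],-1,255,-1)
        th=np.percentile(v[b>0],75)-22
        t=((b>0)&(v>th)).astype(np.uint8); t=cv2.morphologyEx(t,cv2.MORPH_OPEN,np.ones((3,3),np.uint8))
        kk=max(cv2.findContours(t,cv2.RETR_EXTERNAL,cv2.CHAIN_APPROX_NONE)[0],key=cv2.contourArea)
        M=cv2.moments(t,True); out.append((np.array([M['m10']/M['m00'],M['m01']/M['m00']]),kk,cv2.contourArea(k),M['m00']))
    return out
def tilepose(c,kk,z):
    q=np.array([onz(c,p,z)[:2] for p in kk.reshape(-1,2)],np.float32)
    (x,y),(w,h),a=cv2.minAreaRect(q); return x,y,w,h,(a+45)%90-45
E
python3 - <<'E'
from h import *
c1=pickle.load(open('/tmp/w1.pkl','rb')); c2=cap('wrist','w2'); pickle.dump(c2,open('/tmp/w2.pkl','wb'))
T1=tiles(c1);T2=tiles(c2)
print([np.round(t[0],1).tolist()+[t[2],t[3]] for t in T2])
for t in T1:
    w=onz(c1,t[0],18); e=px(c2,w)[0]
    m=min(T2,key=lambda q:np.linalg.norm(q[0]-e))
    print(np.round(t[0]),t[2:],np.round(m[0]-e,1),'tri',np.round(tri([(c1,t[0]),(c2,m[0])]),1),'rect1',np.round(tilepose(c1,t[1],18),1),'rect2',np.round(tilepose(c2,m[1],18),1))
E
```

```text
tcp_pos: [537.2, 240.7, 129.4]
ee_rot: [0.635, 0.772, 0.0, 0.0]
contact_force: [-0.2, -0.1, -0.1]
gripper_width: 0.995
grasp_force: 0.0
[[178.6, 245.9, 694.5, 432.0], [264.3, 245.1, 710.5, 478.0], [262.4, 208.1, 745.5, 545.0], [166.8, 170.0, 877.0, 602.0], [256.9, 167.0, 796.0, 608.0], [256.4, 122.8, 860.5, 676.0]]
[282. 243.] (707.5, 484.0) [-1.2 -0.5] tri [435.9 175.9  21.1] rect1 [435.9 173.9  18.6  18.8  10.9] rect2 [435.5 173.8  18.4  18.9  13.2]
[367. 241.] (713.5, 494.0) [-0.6  0.3] tri [503.4 189.6  19.6] rect1 [503.9 188.8  18.5  18.7  10.9] rect2 [503.1 188.4  17.9  19.1   8.9]
[369. 204.] (767.5, 545.0) [-0.3  0.3] tri [497.3 220.7  18.8] rect1 [497.5 220.4  18.6  18.2  10.9] rect2 [497.2 220.1  18.2  19.    8.9]
[276. 166.] (797.0, 611.0) [-0.3  0.4] tri [422.  237.1  18.9] rect1 [422.  236.8  18.7  18.5  10.9] rect2 [421.6 236.5  18.5  18.9  11.9]
[368. 162.] (804.0, 594.0) [-0.8  0.7] tri [488.6 252.9  20. ] rect1 [488.8 252.8  18.1  18.4  10.9] rect2 [488.3 252.   18.5  18.6  11.1]
[371. 118.] (864.5, 683.0) [-0.5  0.5] tri [483.5 285.   19.2] rect1 [483.7 284.9  18.6  18.8   8.1] rect2 [483.4 284.4  18.3  18.9   8.6]
```

Run:
```python
from h import *
p=plan(410,-215,150,79)
plan(480,-215,150,79,start=p)
```

```text
n=13 row [-0.0351,-0.0103,-0.0016,1.70] yaw 101.1->79.0
n=2 row [0.0067,0.0344,-0.0000,0.00] yaw 79.0->79.0
```

```bash
python3 -m crank '[[-0.0351,-0.0103,-0.0016,1.7,-1],[-0.0351,-0.0103,-0.0016,1.7,-1],[-0.0351,-0.0103,-0.0016,1.7,-1],[-0.0351,-0.0103,-0.0016,1.7,-1],[-0.0351,-0.0103,-0.0016,1.7,-1],[-0.0351,-0.0103,-0.0016,1.7,-1],[-0.0351,-0.0103,-0.0016,1.7,-1],[-0.0351,-0.0103,-0.0016,1.7,-1]]' >/dev/null && python3 -m crank '[[-0.0351,-0.0103,-0.0016,1.7,-1],[-0.0351,-0.0103,-0.0016,1.7,-1],[-0.0351,-0.0103,-0.0016,1.7,-1],[-0.0351,-0.0103,-0.0016,1.7,-1],[-0.0351,-0.0103,-0.0016,1.7,-1],[0,0,0,0,-1],[0,0,0,0,-1],[0,0,0,0,-1]]'
python3 -c "
from h import *
c=cap('wrist','w3'); pickle.dump(c,open('/tmp/w3.pkl','wb'))"
python3 -m crank '[[0.0067,0.0344,0,0,-1],[0.0067,0.0344,0,0,-1],[0,0,0,0,-1],[0,0,0,0,-1]]' | head -2
python3 -c "
from h import *
c=cap('wrist','w4'); pickle.dump(c,open('/tmp/w4.pkl','wb'))"
```

```text
clock: 4.13
tcp_pos: [408.9, -215.6, 150.4]
ee_rot: [0.772, 0.636, 0.0, -0.0]
contact_force: [0.5, 0.1, -0.0]
gripper_width: 1.0
grasp_force: 0.0
clock: 4.52
tcp_pos: [480.9, -214.7, 150.0]
```

View pics/w3.png

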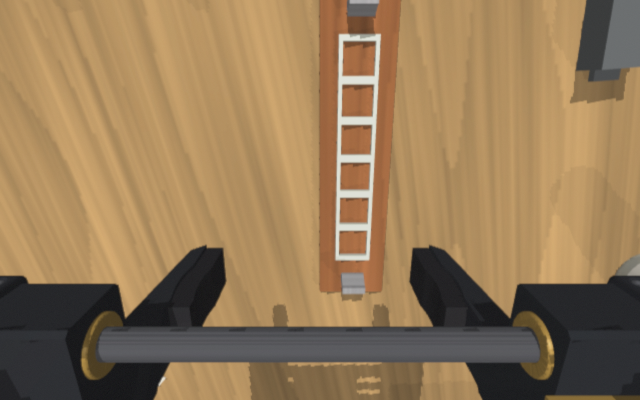

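View pics/w4.png

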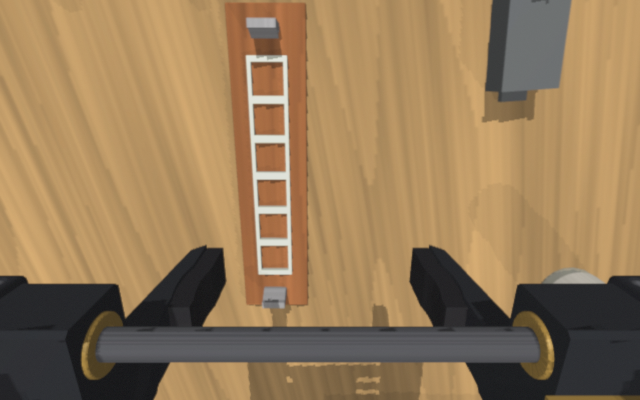

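Both views show the white six-pocket block, running from about (360,37) to (353,258) in the first and (267,58) to (275,272) in the second. A steel catch stands at each end, and the grey hood is at upper right.

```bash
cat > casefit.py <<'E'
from h import *
from scipy.optimize import minimize
cs=[pickle.load(open(f'/tmp/{n}.pkl','rb')) for n in ('w3','w4')]
W=[]
for c in cs:
    hsv=cv2.cvtColor(c['color'],cv2.COLOR_BGR2HSV); m=cv2.inRange(hsv,(0,0,185),(180,50,255))
    k=[q for q in cv2.findContours(m,cv2.RETR_EXTERNAL,cv2.CHAIN_APPROX_NONE)[0]]; k=max(k,key=lambda q:cv2.boundingRect(q)[2]*cv2.boundingRect(q)[3])
    b=np.zeros_like(m);cv2.drawContours(b,[k],-1,255,-1); m=m&b; print(cv2.boundingRect(k)); W.append(cv2.GaussianBlur(m.astype(np.float32)/255,(0,0),1))
def poly(x,y,a,z,cx,cy,hx,hy):
    ca,sa=np.cos(a),np.sin(a); q=np.array([[-hx,-hy],[hx,-hy],[hx,hy],[-hx,hy]])+[cx,cy]
    return np.c_[x+q[:,0]*ca-q[:,1]*sa,y+q[:,0]*sa+q[:,1]*ca,np.full(4,z)]
def mask(c,p):
    m=np.zeros((400,640),np.float32); f=lambda P_:np.round(px(c,P_)*16).astype(np.int32)
    cv2.fillConvexPoly(m,f(poly(*p,0,0,15.5,94.5)),1.,cv2.LINE_AA if 0 else 8,4)
    for cy in (-77.5,-46.5,-15.5,15.5,46.5,77.5): cv2.fillConvexPoly(m,f(poly(*p,0,cy,12.5,12.5)),0.,8,4)
    return cv2.GaussianBlur(m,(0,0),1)
def cost(q,use=(0,1)):
    p=[q[0],q[1],q[2]/100,q[3]]; return sum(((mask(cs[i],p)-W[i])**2).sum() for i in use)
for use in [(0,1),(0,),(1,)]:
    best=None
    for x0 in ([442,-205,-19,12],[442,-205,-16,16]):
        q=minimize(cost,x0,args=(use,),method='Nelder-Mead',options=dict(initial_simplex=np.array([x0]+[np.add(x0,d) for d in np.diag([8,8,4,6])]),xatol=.02,maxiter=600))
        if best is None or q.fun<best.fun: best=q
    print(use,np.round(best.x,2),best.fun,'yaw deg',np.degrees(best.x[2]/100))
E
python3 casefit.py
```

```text
(336, 34, 45, 226)
(246, 55, 46, 220)
(0, 1) [ 443.62 -200.89  -19.14   10.06] 424.44189453125 yaw deg -10.96437022872154
(0,) [ 444.03 -201.32  -19.19    8.25] 138.3037567138672 yaw deg -10.994122963048708
(1,) [ 443.27 -201.17  -18.88    9.96] 179.50953674316406 yaw deg -10.820124564719451
```

```bash
cat >> h.py <<'E'
CX,CY,CA=443.6,-201.0,np.radians(-10.96)
TI=dict(zip('ABCDEF',[(483.5,284.6),(488.5,252.4),(497.3,220.3),(503.5,188.6),(421.8,236.7),(435.7,174.0)]))
def pocket(y): return CX-y*np.sin(CA),CY+y*np.cos(CA)
def cyc(t=None,y=None):
    s=None
    if t: s=plan(*TI[t],60,101.3); plan(*TI[t],12,n=2,start=s); s=(*TI[t],60,s[3])
    if y is not None:
        s=plan(*pocket(y),60,79,start=s)
def here():
    a,R,s=yaw(); print(np.round(s['tcp_pos'],1),round(np.degrees(a),1),'w',round(s['gripper_width']*88,1),'F',np.round(s['contact_force'],1),'g',round(s['grasp_force'],1),'t',s['clock'])
E
python3 -c "
from h import *
cyc('A')"
```

```text
n=14 row [0.0359,-0.0001,0.0064,-1.58] yaw 79.2->101.3
n=2 row [0.0000,0.0000,0.0240,0.00] yaw 101.3->101.3
```

```bash
python3 -m crank '[[0.0359,-0.0001,0.0064,-1.58,0],[0.0359,-0.0001,0.0064,-1.58,0],[0.0359,-0.0001,0.0064,-1.58,0],[0.0359,-0.0001,0.0064,-1.58,0],[0.0359,-0.0001,0.0064,-1.58,0],[0.0359,-0.0001,0.0064,-1.58,0],[0.0359,-0.0001,0.0064,-1.58,0],[0.0359,-0.0001,0.0064,-1.58,0]]' 20 >/dev/null && python3 -m crank '[[0.0359,-0.0001,0.0064,-1.58,0],[0.0359,-0.0001,0.0064,-1.58,0],[0.0359,-0.0001,0.0064,-1.58,0],[0.0359,-0.0001,0.0064,-1.58,0],[0.0359,-0.0001,0.0064,-1.58,0],[0.0359,-0.0001,0.0064,-1.58,0],[0,0,0,0,0],[0,0,0,0,0]]' >/dev/null; python3 -c "
from h import *
here();cap('wrist','w5');cyc('A')"
```

```text
[482.5 284.   60.2] 101.3 w 44.1 F [-0.1  0.   0.1] g 0.0 t 5.9
n=1 row [0.0016,0.0007,0.0005,-0.08] yaw 101.2->101.3
n=2 row [0.0000,0.0000,0.0240,0.00] yaw 101.3->101.3
```

View pics/w5.png

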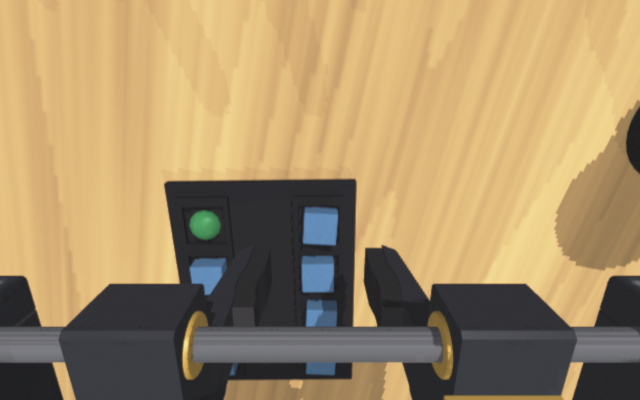

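The tray is below the gripper. Tessera A, at about (320,226), lies centred between the fingers, whose inner edges are at about 270 and 366. I'm going down for it.

```bash
python3 -m crank '[[0.001,0.0007,0.024,0,0],[0,0,0.024,0,0],[0,0,0,0,0],[0,0,0,0,1],[0,0,0,0,1],[0,0,0,0,1],[0,0,0,0,1]]' 20; python3 -m crank '[[0,0,-0.024,0,1],[0,0,-0.024,0,1],[0,0,0,0,1]]' | tail -3; python3 -c "
from h import *
here();cyc(None,77.5)"
```

```text
clock: 6.53
tcp_pos: [485.6, 283.7, 14.2]
ee_rot: [0.636, 0.772, 0.0, 0.0]
contact_force: [-6.4, -0.8, 10.7]
gripper_width: 0.223
grasp_force: 14.3
contact_force: [1.0, 0.1, 0.4]
gripper_width: 0.219
grasp_force: 20.0
[489.1 285.9  66.4] 101.1 w 19.2 F [1.  0.1 0.4] g 20.0 t 6.7833
n=11 row [-0.0375,-0.0035,0.0006,2.01] yaw 101.1->79.0
```

```bash
python3 -m crank '[[0,0,0,0,1],[0,0,0,0,1]]' >/dev/null; python3 -c "
from h import *
here();c=cap('wrist');cv2.imwrite('pics/w6.png',cv2.resize(c['color'][180:380,180:460],(700,500)))
here();cyc(None,77.5)"
```

```text
[485.4 284.   61.1] 101.1 w 19.6 F [ 0.3 -0.9  0.2] g 20.0 t 6.95
[484.7 283.6  60.2] 101.1 w 19.5 F [-0.2 -0.5  0.5] g 20.0 t 7.0
n=11 row [-0.0373,-0.0031,0.0000,2.01] yaw 101.1->79.0
```

View pics/w6.png

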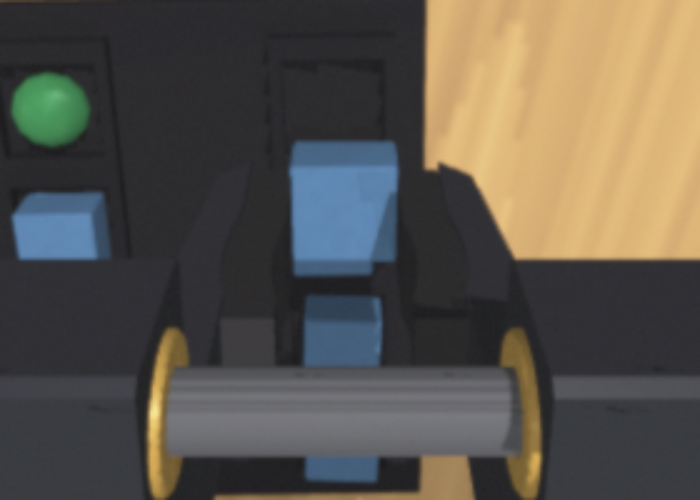

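The tessera sits squarely between the pads, with its top face at about (296–339, 246–285) in the full picture, and its pocket is empty.

```bash
cat >> h.py <<'E'
def held(z=None):
    "offset of held tile in tool axes (mm), from blue top face near image centre"
    c=pickle.load(open('/tmp/wrist.pkl','rb')); a,R,s=yaw(); z=z or s['tcp_pos'][2]+6
    t=[q for q in tiles(c) if q[3]>700]; 
    for q in t:
        x,y,w,h,an=tilepose(c,q[1],z); print('held',np.round(R.T@(np.array([x,y,z])-s['tcp_pos']),1),round(w,1),round(h,1),round(an,1),q[3])
E
python3 -c "
from h import *
held()
o=px(pickle.load(open('/tmp/wrist.pkl','rb')),[484.7,283.6,60.2]);print(o)"
```

```text
held [ 3.4  0.3 -6. ] 18.1 18.9 11.0 1344.0
[[316.11259472 264.88201222]]
```

```bash
python3 -c "
from h import *
x,y=pocket(77.5);a=np.radians(79);plan(x-2.5*np.cos(a),y-2.5*np.sin(a),60,79)"
```

```text
n=11 row [-0.0375,-0.0031,0.0000,2.01] yaw 101.1->79.0
```

```bash
python3 -m crank '[[-0.0375,-0.0031,0,2.01,1],[-0.0375,-0.0031,0,2.01,1],[-0.0375,-0.0031,0,2.01,1],[-0.0375,-0.0031,0,2.01,1],[-0.0375,-0.0031,0,2.01,1],[-0.0375,-0.0031,0,2.01,1],[-0.0375,-0.0031,0,2.01,1],[-0.0375,-0.0031,0,2.01,1]]' >/dev/null && python3 -m crank '[[-0.0375,-0.0031,0,2.01,1],[-0.0375,-0.0031,0,2.01,1],[-0.0375,-0.0031,0,2.01,1],[0,0,0.015,0,1],[0,0,0.015,0,1],[0,0,0,0,1],[0,0,0,0,1],[0,0,0,0,1]]' >/dev/null; python3 -c "
from h import *
here();c=cap('wrist');cv2.imwrite('pics/w7.png',cv2.resize(c['color'][180:380,180:460],(700,500)));held()"
```

```text
[ 458.3 -126.1   30.4] 79.0 w 19.6 F [ 0.3  0.3 -0.1] g 20.0 t 8.3333
held [ 3.8 -0.8 -6. ] 18.7 18.1 -11.0 1514.0
```

View pics/w7.png

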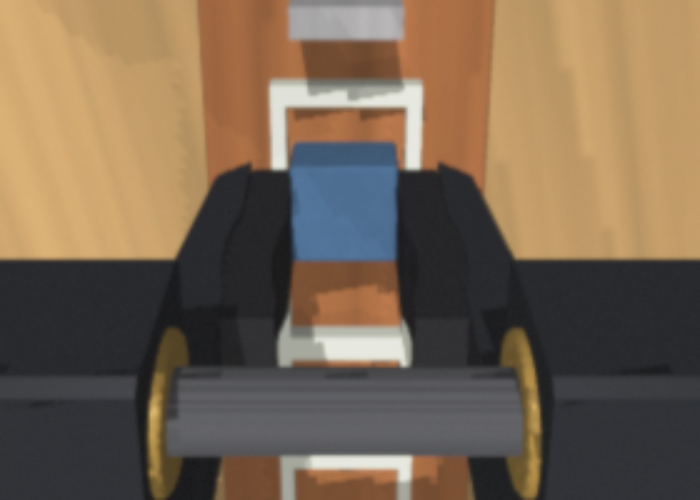

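The tessera is above the +y end pocket. The pocket's inner edges are at crop rows about 107 and 325, and the tessera's top face at 167–262. I'll compute the offset from these edges.

```bash
python3 -c "
from h import *
c=pickle.load(open('/tmp/wrist.pkl','rb'));a,R,s=yaw()
f=lambda v,z:(R.T@(onz(c,(180+345*.4,180+v*.4),z)-s['tcp_pos']))[0]
print('pocket',f(107,12),f(325,12),'tile top',[(z,round(f(167,z),1),round(f(262,z),1)) for z in (32,34,36,38)],'bottom front',[(z,round(f(143,z),1)) for z in (20,22,24,26)])
"
```

```text
pocket 13.823873202516596 -38.54291035625474 tile top [(32, np.float64(10.3), np.float64(-9.6)), (34, np.float64(11.3), np.float64(-8.4)), (36, np.float64(12.3), np.float64(-7.1)), (38, np.float64(13.3), np.float64(-5.8))] bottom front [(20, np.float64(9.5)), (22, np.float64(10.5)), (24, np.float64(11.4)), (26, np.float64(12.3))]
```

```bash
python3 -m crank '[[0,0,0.007,0,1],[0,0,0.006,0,1],[0,0,0,0,1],[0,0,0,0,1],[0,0,0,0,1]]'; python3 -m crank '[[0,0,0.001,0,1],[0,0,0,0,1],[0,0,0,0,1]]' |tail -5
```

```text
clock: 8.8
tcp_pos: [458.6, -126.3, 17.6]
ee_rot: [0.772, 0.636, -0.0, -0.0]
contact_force: [-0.4, -1.1, -0.4]
gripper_width: 0.22
grasp_force: 20.0
tcp_pos: [458.8, -126.6, 16.8]
ee_rot: [0.772, 0.636, 0.0, 0.0]
contact_force: [-0.5, 0.8, -0.2]
gripper_width: 0.22
grasp_force: 20.0
```

```bash
python3 -m crank '[[0,0,0.001,0,1],[0,0,0,0,1],[0,0,0,0,1]]' |tail -5|head -3;python3 -m crank '[[0,0,0.001,0,1],[0,0,0,0,1],[0,0,0,0,1]]' |tail -5|head -3
```

```text
tcp_pos: [459.0, -126.7, 16.3]
ee_rot: [0.772, 0.636, 0.0, 0.0]
contact_force: [-1.9, 0.4, 5.3]
tcp_pos: [459.0, -126.7, 16.2]
ee_rot: [0.772, 0.636, 0.0, 0.0]
contact_force: [-4.1, 2.0, 13.7]
```

```bash
python3 -m crank '[[0,0,-0.001,0,1],[0,0,0,0,0.2],[0,0,0,0,0.2],[0,0,0,0,0.2]]' >/dev/null;python3 -m crank '[[0,0,-0.02,0,0.2],[0,0,-0.034,0,0],[0,0,0,0,0],[0,0,0,0,0],[0,0,0,0,0]]' |tail -5; python3 -c "
from h import *
c=cap('wrist');cv2.imwrite('pics/w8.png',cv2.resize(c['color'][150:350,180:460],(700,500)));held(20);here();cyc('B')"
```

```text
tcp_pos: [458.4, -126.5, 69.4]
ee_rot: [0.772, 0.636, -0.0, -0.0]
contact_force: [-0.7, 1.0, -0.0]
gripper_width: 0.502
grasp_force: 0.0
held [ 2.2  1.1 48.7] 18.9 18.3 -11.0 910.0
[ 457.8 -126.3   68.7] 79.0 w 43.9 F [-0.1 -0.3  0.9] g 0.0 t 10.35
n=11 row [0.0347,0.0023,0.0008,-2.03] yaw 79.0->101.3
n=2 row [0.0000,0.0000,0.0240,0.00] yaw 101.3->101.3
```

View pics/w8.png

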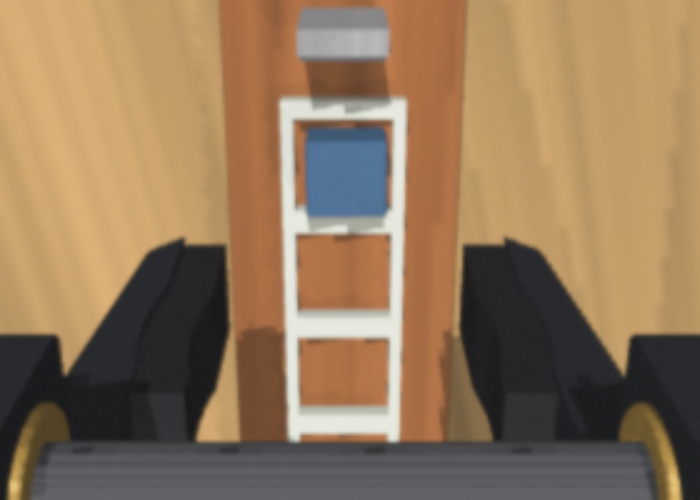

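The tessera lies flat in the +y end pocket, at about (347,172) in the crop, clear of the walls. Next is B.

```bash
python3 -m crank '[[0.0347,0.0023,0.0008,-2.03,0],[0.0347,0.0023,0.0008,-2.03,0],[0.0347,0.0023,0.0008,-2.03,0],[0.0347,0.0023,0.0008,-2.03,0],[0.0347,0.0023,0.0008,-2.03,0],[0.0347,0.0023,0.0008,-2.03,0],[0.0347,0.0023,0.0008,-2.03,0],[0.0347,0.0023,0.0008,-2.03,0]]' >/dev/null && python3 -m crank '[[0.0347,0.0023,0.0008,-2.03,0],[0.0347,0.0023,0.0008,-2.03,0],[0.0347,0.0023,0.0008,-2.03,0],[0,0,0.02,0,0],[0,0,0,0,0],[0,0,0,0,0],[0,0,0,0,0],[0,0,0,0,0]]' >/dev/null; python3 -c "
from h import *
here();plan(*TI['B'],15,101.3,n=1)"
```

```text
[489.7 251.3  40.8] 101.2 w 44.2 F [ 0.1 -1.  -0. ] g 0.0 t 11.6833
n=1 row [0.0014,-0.0009,0.0258,-0.10] yaw 101.2->101.3
```

```bash
python3 -m crank '[[0.0014,-0.0009,0.015,0,0],[0,0,0.01,0,0],[0,0,0,0,0],[0,0,0,0,0],[0,0,0,0,0]]' ; python3 -m crank '[[0,0,0,0,1],[0,0,0,0,1],[0,0,0,0,1],[0,0,0,0,1]]'
```

```text
clock: 12.1
tcp_pos: [488.8, 253.1, 16.2]
ee_rot: [0.634, 0.773, 0.0, 0.0]
contact_force: [0.1, -1.1, 0.5]
gripper_width: 0.501
grasp_force: 0.0
clock: 12.43
tcp_pos: [488.8, 253.7, 16.3]
ee_rot: [0.634, 0.773, 0.0, 0.0]
contact_force: [-0.5, -0.0, 1.2]
gripper_width: 0.22
grasp_force: 9.4
```

```bash
python3 -m crank '[[0,0,0,0,1],[0,0,-0.024,0,1],[0,0,-0.02,0,1],[0,0,0,0,1],[0,0,0,0,1],[0,0,0,0,1]]' >/dev/null; python3 -c "
from h import *
here();cap('wrist');held();cyc(None,46.5)"
```

```text
[488.1 253.3  59.3] 101.3 w 19.0 F [ 0.2 -1.1  0.2] g 20.0 t 12.9333
held [ 1.  -0.6 -6. ] 16.1 18.5 9.3 1121.0
held [ 18.4 -50.6  -5.9] 14.0 13.9 11.3 948.0
n=11 row [-0.0373,-0.0040,-0.0001,2.03] yaw 101.3->79.0
```

```bash
python3 -m crank '[[-0.0373,-0.004,0,2.03,1],[-0.0373,-0.004,0,2.03,1],[-0.0373,-0.004,0,2.03,1],[-0.0373,-0.004,0,2.03,1],[-0.0373,-0.004,0,2.03,1],[-0.0373,-0.004,0,2.03,1],[-0.0373,-0.004,0,2.03,1],[-0.0373,-0.004,0,2.03,1]]' >/dev/null && python3 -m crank '[[-0.0373,-0.004,0,2.03,1],[-0.0373,-0.004,0,2.03,1],[-0.0373,-0.004,0,2.03,1],[0,0,0.013,0,1],[0,0,0.013,0,1],[0,0,0,0,1],[0,0,0,0,1],[0,0,0,0,1]]' >/dev/null; python3 -c "
from h import *
here();cap('wrist');held();held(36);plan(*pocket(46.5),19,79,n=1)"
```

```text
[ 452.5 -154.5   33.5] 79.0 w 18.5 F [-0.6  0.5 -0.3] g 20.0 t 14.3167
held [ 1.6 -0.7 -6. ] 18.4 17.3 -11.0 1385.0
held [36.8  0.4 -6. ] 16.8 16.2 -10.1 1500.0
held [-0.8 -0.7 -2. ] 18.9 17.7 -11.0 1385.0
held [35.5  0.5 -2. ] 17.3 16.7 -10.1 1500.0
n=1 row [-0.0009,-0.0005,0.0150,0.01] yaw 79.0->79.0
```

```bash
python3 -m crank '[[-0.0009,-0.0005,0.0155,0,1],[0,0,0,0,1],[0,0,0,0,1],[0,0,0,0,1]]'|grep -E 'tcp|contact'; python3 -m crank '[[0,0,0.0005,0,1],[0,0,0,0,1],[0,0,0,0,1]]'|grep -E 'tcp|contact'; python3 -m crank '[[0,0,0.0005,0,1],[0,0,0,0,1],[0,0,0,0,1]]'|grep -E 'tcp|contact'
```

```text
tcp_pos: [452.7, -155.5, 19.0]
contact_force: [-0.4, 0.1, -0.1]
tcp_pos: [452.8, -155.8, 18.4]
contact_force: [-0.2, 0.5, 1.0]
tcp_pos: [452.5, -155.7, 17.6]
contact_force: [2.0, 1.9, 0.9]
```

```bash
python3 -m crank '[[0,0,0,0,0.2],[0,0,0,0,0.2],[0,0,0,0,0.2],[0,0,-0.02,0,0.2],[0,0,-0.03,0,0],[0,0,0,0,0],[0,0,0,0,0],[0,0,0,0,0]]' |tail -5; python3 -c "
from h import *
cap('wrist');held(20);here();cyc('C')"
```

```text
tcp_pos: [452.0, -155.8, 67.1]
ee_rot: [0.772, 0.636, -0.0, -0.0]
contact_force: [-0.1, -0.5, -0.2]
gripper_width: 0.496
grasp_force: 0.0
held [-0.8  0.8 46.5] 18.9 18.6 -11.0 929.0
held [31.7  1.8 46.5] 18.8 18.8 -11.0 1086.0
[ 451.4 -155.6   66.5] 79.0 w 44.3 F [-0.6 -0.3  0. ] g 0.0 t 15.9167
n=10 row [0.0379,0.0040,0.0006,-2.23] yaw 79.0->101.3
n=2 row [0.0000,0.0000,0.0240,0.00] yaw 101.3->101.3
```

```bash
python3 -m crank '[[0.0379,0.004,0.0006,-2.23,0],[0.0379,0.004,0.0006,-2.23,0],[0.0379,0.004,0.0006,-2.23,0],[0.0379,0.004,0.0006,-2.23,0],[0.0379,0.004,0.0006,-2.23,0],[0.0379,0.004,0.0006,-2.23,0],[0.0379,0.004,0.0006,-2.23,0]]' >/dev/null && python3 -m crank '[[0.0379,0.004,0.0006,-2.23,0],[0.0379,0.004,0.0006,-2.23,0],[0.0379,0.004,0.0006,-2.23,0],[0,0,0.02,0,0],[0,0,0,0,0],[0,0,0,0,0],[0,0,0,0,0],[0,0,0,0,0]]' >/dev/null; python3 -c "
from h import *
here();plan(*TI['C'],15.5,101.3,n=1)"
```

```text
[498.6 218.9  41.4] 101.2 w 44.2 F [-0.1  0.4 -0.1] g 0.0 t 17.1667
n=1 row [0.0016,-0.0010,0.0259,-0.14] yaw 101.2->101.3
```

```bash
python3 -m crank '[[0.0016,-0.001,0.015,0,0],[0,0,0.0105,0,0],[0,0,0,0,0],[0,0,0,0,0],[0,0,0,0,0]]'|grep -E 'tcp|contact' ; python3 -m crank '[[0,0,0,0,1],[0,0,0,0,1],[0,0,0,0,1],[0,0,0,0,1],[0,0,0,0,1]]' |grep -E 'tcp|contact|g'; python3 -m crank '[[0,0,-0.024,0,1],[0,0,-0.02,0,1],[0,0,0,0,1],[0,0,0,0,1],[0,0,0,0,1]]' >/dev/null; python3 -c "
from h import *
here();cap('wrist');held();cyc(None,15.5)"
```

```text
tcp_pos: [497.6, 221.0, 16.2]
contact_force: [1.3, 0.7, -0.2]
tcp_pos: [497.6, 221.6, 16.3]
contact_force: [-0.1, 0.3, 0.8]
gripper_width: 0.214
grasp_force: 20.0
[496.9 221.3  59.4] 101.3 w 18.9 F [ 0.1  0.6 -0.6] g 20.0 t 18.4167
held [ 1.   0.1 -6. ] 17.0 18.5 10.2 1153.0
held [ 42.9 -52.4  -5.9] 13.9 14.3 12.0 1096.0
n=11 row [-0.0371,-0.0053,-0.0001,2.02] yaw 101.3->79.0
```

```bash
python3 -m crank '[[-0.0371,-0.0053,0,2.02,1],[-0.0371,-0.0053,0,2.02,1],[-0.0371,-0.0053,0,2.02,1],[-0.0371,-0.0053,0,2.02,1],[-0.0371,-0.0053,0,2.02,1],[-0.0371,-0.0053,0,2.02,1],[-0.0371,-0.0053,0,2.02,1],[-0.0371,-0.0053,0,2.02,1]]' >/dev/null && python3 -m crank '[[-0.0371,-0.0053,0,2.02,1],[-0.0371,-0.0053,0,2.02,1],[-0.0371,-0.0053,0,2.02,1],[0,0,0.013,0,1],[0,0,0.013,0,1],[0,0,0,0,1],[0,0,0,0,1],[0,0,0,0,1]]' >/dev/null; python3 -c "
from h import *
here();cap('wrist');held();plan(*pocket(15.5),18.5,79,n=1)"
```

```text
[ 447.2 -184.7   33.5] 79.1 w 19.1 F [ 0.3 -0.2  0.5] g 20.0 t 19.8
held [ 1.6 -0.6 -6. ] 18.4 17.5 -10.9 1386.0
held [35.4 -0.7 -6. ] 16.9 16.6 -10.9 1519.0
held [63.5  0.1 -6. ] 16.8 16.5 -10.9 1805.0
n=1 row [-0.0012,-0.0010,0.0155,0.09] yaw 79.1->79.0
```

```bash
python3 -m crank '[[-0.001,-0.001,0.0155,0,1],[0,0,0,0,1],[0,0,0,0,1],[0,0,0,0,1],[0,0,0.001,0,1],[0,0,0,0,1],[0,0,0,0,1]]'|grep -E 'tcp|contact';  python3 -m crank '[[0,0,0,0,0.2],[0,0,0,0,0.2],[0,0,0,0,0.2],[0,0,-0.02,0,0.2],[0,0,-0.03,0,0],[0,0,0,0,0],[0,0,0,0,0],[0,0,0,0,0]]' |grep grip; python3 -c "
from h import *
cap('wrist');held(20);here();cyc('D')"
```

```text
tcp_pos: [446.8, -186.0, 17.8]
contact_force: [0.1, 0.1, 0.4]
gripper_width: 0.496
held [-0.9  1.4 46.5] 18.9 18.8 -11.0 956.0
held [29.8  0.9 46.5] 18.9 18.9 -11.0 1090.0
held [62.1  1.7 46.5] 18.6 18.6 -11.0 1241.0
[ 445.6 -185.7   66.5] 79.0 w 44.2 F [0.5 0.  0.1] g 0.0 t 21.15
n=10 row [0.0378,0.0052,0.0007,-2.23] yaw 79.0->101.3
n=2 row [0.0000,0.0000,0.0240,0.00] yaw 101.3->101.3
```

```bash
python3 -m crank '[[0.0378,0.0052,0.0007,-2.23,0],[0.0378,0.0052,0.0007,-2.23,0],[0.0378,0.0052,0.0007,-2.23,0],[0.0378,0.0052,0.0007,-2.23,0],[0.0378,0.0052,0.0007,-2.23,0],[0.0378,0.0052,0.0007,-2.23,0],[0.0378,0.0052,0.0007,-2.23,0]]' >/dev/null && python3 -m crank '[[0.0378,0.0052,0.0007,-2.23,0],[0.0378,0.0052,0.0007,-2.23,0],[0.0378,0.0052,0.0007,-2.23,0],[0,0,0.02,0,0],[0,0,0,0,0],[0,0,0,0,0],[0,0,0,0,0],[0,0,0,0,0]]' >/dev/null; python3 -c "
from h import *
here();plan(*TI['D'],15.5,101.3,n=1)"
```

```text
[504.1 187.6  40.4] 101.2 w 43.9 F [-0.6  0.4  0.1] g 0.0 t 22.4
n=1 row [0.0011,-0.0004,0.0249,-0.06] yaw 101.2->101.3
```

```bash
python3 -m crank '[[0.001,-0.0006,0.015,0,0],[0,0,0.01,0,0],[0,0,0,0,0],[0,0,0,0,0],[0,0,0,0,0]]'|grep -E 'tcp|contact' ; python3 -m crank '[[0,0,0,0,1],[0,0,0,0,1],[0,0,0,0,1],[0,0,0,0,1],[0,0,0,0,1]]' |grep -E 'tcp|contact|g'; python3 -m crank '[[0,0,-0.024,0,1],[0,0,-0.02,0,1],[0,0,0,0,1],[0,0,0,0,1],[0,0,0,0,1]]' >/dev/null; python3 -c "
from h import *
here();cap('wrist');held();cyc(None,-15.5)"
```

```text
tcp_pos: [503.6, 189.2, 15.7]
contact_force: [0.1, -0.0, 0.4]
tcp_pos: [503.7, 189.8, 15.8]
contact_force: [0.7, -0.7, 1.8]
gripper_width: 0.22
grasp_force: 19.9
[503.  189.5  58.9] 101.3 w 19.4 F [ 0.1 -0.2  0.2] g 19.9 t 23.65
held [ 0.6  0.1 -6. ] 17.1 18.6 10.3 1173.0
held [ 18.7 -51.2  -5.9] 13.9 14.2 14.3 936.0
held [ 66.9 -52.2  -5.9] 14.0 14.0 11.8 1282.0
n=11 row [-0.0370,-0.0064,-0.0002,2.03] yaw 101.3->79.0
```

```bash
python3 -m crank '[[-0.037,-0.0064,0,2.03,1],[-0.037,-0.0064,0,2.03,1],[-0.037,-0.0064,0,2.03,1],[-0.037,-0.0064,0,2.03,1],[-0.037,-0.0064,0,2.03,1],[-0.037,-0.0064,0,2.03,1],[-0.037,-0.0064,0,2.03,1],[-0.037,-0.0064,0,2.03,1]]' >/dev/null && python3 -m crank '[[-0.037,-0.0064,0,2.03,1],[-0.037,-0.0064,0,2.03,1],[-0.037,-0.0064,0,2.03,1],[0,0,0.013,0,1],[0,0,0.013,0,1],[0,0,0,0,1],[0,0,0,0,1],[0,0,0,0,1]]' >/dev/null; python3 -c "
from h import *
here();cap('wrist');held();plan(*pocket(-15.5),18.5,79,n=1)"
```

```text
[ 441.5 -215.7   32.9] 79.0 w 18.9 F [-0.4 -0.1 -0.1] g 19.9 t 25.0333
held [ 1.2 -0.6 -6. ] 18.6 17.5 -12.0 1404.0
held [35.5 -0.5 -6. ] 16.9 16.7 -10.9 1553.0
held [62.4 -1.  -6. ] 17.0 16.5 -10.5 1818.0
held [90.7 -0.2 -6. ] 16.2 16.5 -11.0 2143.0
n=1 row [-0.0007,-0.0013,0.0150,0.06] yaw 79.1->79.0
```

```bash
python3 -m crank '[[-0.0007,-0.001,0.015,0,1],[0,0,0,0,1],[0,0,0,0,1],[0,0,0,0,1],[0,0,0.0007,0,1],[0,0,0,0,1],[0,0,0,0,1]]'|grep -E 'tcp|contact';  python3 -m crank '[[0,0,0,0,0.2],[0,0,0,0,0.2],[0,0,0,0,0.2],[0,0,-0.02,0,0.2],[0,0,-0.03,0,0],[0,0,0,0,0],[0,0,0,0,0],[0,0,0,0,0]]' |grep grip; python3 -c "
from h import *
cap('wrist');held(20);here();cyc('E')"
```

```text
tcp_pos: [441.2, -216.5, 18.2]
contact_force: [1.0, 3.3, 2.0]
gripper_width: 0.5
held [-0.4  1.2 46.8] 18.9 18.6 -11.0 913.0
held [30.   0.9 46.8] 19.4 18.6 -10.1 1066.0
held [60.7  0.5 46.8] 19.4 18.5 -10.1 1249.0
held [93.1  1.5 46.8] 18.2 18.7 -11.0 1429.0
[ 439.9 -216.4   66.8] 79.0 w 43.9 F [-0.3  0.9 -0.4] g 0.0 t 26.3833
n=12 row [0.0380,-0.0020,0.0006,-1.86] yaw 79.0->101.3
n=2 row [0.0000,0.0000,0.0240,0.00] yaw 101.3->101.3
```

```bash
python3 -m crank '[[0.038,-0.002,0.0006,-1.86,0],[0.038,-0.002,0.0006,-1.86,0],[0.038,-0.002,0.0006,-1.86,0],[0.038,-0.002,0.0006,-1.86,0],[0.038,-0.002,0.0006,-1.86,0],[0.038,-0.002,0.0006,-1.86,0],[0.038,-0.002,0.0006,-1.86,0],[0.038,-0.002,0.0006,-1.86,0]]' >/dev/null && python3 -m crank '[[0.038,-0.002,0.0006,-1.86,0],[0.038,-0.002,0.0006,-1.86,0],[0.038,-0.002,0.0006,-1.86,0],[0.038,-0.002,0.0006,-1.86,0],[0,0,0.02,0,0],[0,0,0,0,0],[0,0,0,0,0],[0,0,0,0,0]]' >/dev/null; python3 -c "
from h import *
here();plan(*TI['E'],15.5,101.3,n=1)"
```

```text
[422.  235.6  39.6] 101.3 w 43.7 F [ 0.3  0.3 -0.9] g 0.0 t 27.7167
n=1 row [0.0011,-0.0000,0.0241,-0.01] yaw 101.3->101.3
```

```bash
python3 -m crank '[[0.001,-0.0002,0.014,0,0],[0,0,0.01,0,0],[0,0,0,0,0],[0,0,0,0,0],[0,0,0,0,0]]'|grep -E 'tcp|contact' ; python3 -m crank '[[0,0,0,0,1],[0,0,0,0,1],[0,0,0,0,1],[0,0,0,0,1],[0,0,0,0,1]]' |grep -E 'tcp|contact|g'; python3 -m crank '[[0,0,-0.024,0,1],[0,0,-0.02,0,1],[0,0,0,0,1],[0,0,0,0,1],[0,0,0,0,1]]' >/dev/null; python3 -c "
from h import *
here();cap('wrist');held();cyc(None,-46.5)"
```

```text
tcp_pos: [422.8, 237.1, 16.8]
contact_force: [0.4, 0.4, 0.3]
tcp_pos: [422.8, 237.8, 16.9]
contact_force: [0.7, -0.0, 1.4]
gripper_width: 0.209
grasp_force: 20.0
[422.1 237.5  60.1] 101.3 w 18.5 F [0.6 0.4 0.1] g 20.0 t 28.9667
held [ 2.   0.2 -6. ] 17.0 18.0 11.3 1180.0
n=13 row [-0.0375,0.0003,-0.0000,1.72] yaw 101.3->79.0
```

```bash
python3 -m crank '[[-0.0375,0.0003,0,1.72,1],[-0.0375,0.0003,0,1.72,1],[-0.0375,0.0003,0,1.72,1],[-0.0375,0.0003,0,1.72,1],[-0.0375,0.0003,0,1.72,1],[-0.0375,0.0003,0,1.72,1],[-0.0375,0.0003,0,1.72,1]]' >/dev/null && python3 -m crank '[[-0.0375,0.0003,0,1.72,1],[-0.0375,0.0003,0,1.72,1],[-0.0375,0.0003,0,1.72,1],[-0.0375,0.0003,0,1.72,1],[-0.0375,0.0003,0,1.72,1],[-0.0375,0.0003,0,1.72,1],[0,0,0.013,0,1],[0,0,0.013,0,1]]' >/dev/null;  python3 -m crank '[[0,0,0,0,1],[0,0,0,0,1],[0,0,0,0,1]]' >/dev/null; python3 -c "
from h import *
here();cap('wrist');held();plan(*pocket(-46.5),18.5,79,n=1)"
```

```text
[ 434.5 -246.    34. ] 79.0 w 18.5 F [ 0.3  1.1 -0. ] g 20.0 t 30.5167
held [ 2.2 -0.5 -6. ] 18.3 16.9 -11.0 1339.0
held [36.   0.4 -6. ] 17.0 16.2 -10.0 1514.0
held [62.7  0.2 -6. ] 16.8 16.4 -9.8 1785.0
held [89.5 -0.1 -6. ] 15.9 16.4 -11.0 2079.0
n=1 row [-0.0005,-0.0002,0.0160,0.02] yaw 79.0->79.0
```

```bash
python3 -m crank '[[-0.0008,-0.0002,0.0145,0,1],[0,0,0,0,1],[0,0,0,0,1],[0,0,0,0,1],[0,0,0.0007,0,1],[0,0,0,0,1],[0,0,0,0,1]]'|grep -E 'tcp|contact';python3 -m crank '[[0,0,0.0007,0,1],[0,0,0,0,1],[0,0,0,0,1]]'|grep -E 'tcp|contact';  python3 -m crank '[[0,0,0,0,0.2],[0,0,0,0,0.2],[0,0,0,0,0.2],[0,0,-0.02,0,0.2],[0,0,-0.03,0,0],[0,0,0,0,0],[0,0,0,0,0],[0,0,0,0,0]]' |grep grip; python3 -c "
from h import *
cap('wrist');held(20);here();cyc('F')"
```

```text
tcp_pos: [434.8, -247.4, 19.7]
contact_force: [1.2, -0.3, 0.1]
tcp_pos: [434.6, -247.3, 18.7]
contact_force: [1.1, -0.0, 0.4]
gripper_width: 0.502
held [-0.2  0.7 47.7] 18.9 18.9 -11.0 938.0
held [30.   1.2 47.7] 19.0 18.8 -11.0 1059.0
held [60.8  1.1 47.7] 18.8 18.7 -11.0 1233.0
held [91.7  0.7 47.8] 18.4 18.4 -11.0 1402.0
[ 433.8 -246.9   67.7] 79.0 w 44.0 F [-1.   1.  -0.4] g 0.0 t 32.1167
n=12 row [0.0353,-0.0003,0.0006,-1.86] yaw 79.0->101.3
n=2 row [0.0000,0.0000,0.0240,0.00] yaw 101.3->101.3
```

```bash
python3 -m crank '[[0.0353,-0.0003,0.0006,-1.86,0],[0.0353,-0.0003,0.0006,-1.86,0],[0.0353,-0.0003,0.0006,-1.86,0],[0.0353,-0.0003,0.0006,-1.86,0],[0.0353,-0.0003,0.0006,-1.86,0],[0.0353,-0.0003,0.0006,-1.86,0],[0.0353,-0.0003,0.0006,-1.86,0],[0.0353,-0.0003,0.0006,-1.86,0]]' >/dev/null && python3 -m crank '[[0.0353,-0.0003,0.0006,-1.86,0],[0.0353,-0.0003,0.0006,-1.86,0],[0.0353,-0.0003,0.0006,-1.86,0],[0.0353,-0.0003,0.0006,-1.86,0],[0,0,0.02,0,0],[0,0,0,0,0],[0,0,0,0,0],[0,0,0,0,0]]' >/dev/null; python3 -c "
from h import *
here();plan(*TI['F'],15.5,101.3,n=1)"
```

```text
[436.  172.7  40.6] 101.2 w 44.0 F [ 0.8 -0.5 -0.1] g 0.0 t 33.45
n=1 row [0.0013,-0.0000,0.0251,-0.05] yaw 101.2->101.3
```

```bash
python3 -m crank '[[0.0013,-0.0002,0.015,0,0],[0,0,0.01,0,0],[0,0,0,0,0],[0,0,0,0,0],[0,0,0,0,0]]'|grep -E 'tcp|contact' ; python3 -m crank '[[0,0,0,0,1],[0,0,0,0,1],[0,0,0,0,1],[0,0,0,0,1],[0,0,0,0,1]]' |grep -E 'tcp|contact|g'; python3 -m crank '[[0,0,-0.024,0,1],[0,0,-0.02,0,1],[0,0,0,0,1],[0,0,0,0,1],[0,0,0,0,1]]' >/dev/null; python3 -c "
from h import *
here();cap('wrist');held();cyc(None,-77.5)"
```

```text
tcp_pos: [436.7, 174.3, 16.7]
contact_force: [-1.0, 0.3, 0.7]
tcp_pos: [436.7, 174.9, 16.8]
contact_force: [-0.3, -0.0, 1.4]
gripper_width: 0.211
grasp_force: 20.0
[436.  174.7  59.9] 101.3 w 18.4 F [ 0.1  0.4 -0.2] g 20.0 t 34.7
held [ 0.9  0.2 -6. ] 17.0 18.0 11.3 1118.0
n=12 row [-0.0379,-0.0013,-0.0001,1.86] yaw 101.3->79.0
```

```bash
python3 -m crank '[[-0.0379,-0.0013,0,1.86,1],[-0.0379,-0.0013,0,1.86,1],[-0.0379,-0.0013,0,1.86,1],[-0.0379,-0.0013,0,1.86,1],[-0.0379,-0.0013,0,1.86,1],[-0.0379,-0.0013,0,1.86,1],[-0.0379,-0.0013,0,1.86,1]]' >/dev/null && python3 -m crank '[[-0.0379,-0.0013,0,1.86,1],[-0.0379,-0.0013,0,1.86,1],[-0.0379,-0.0013,0,1.86,1],[-0.0379,-0.0013,0,1.86,1],[-0.0379,-0.0013,0,1.86,1],[0,0,0.013,0,1],[0,0,0.013,0,1]]' >/dev/null;  python3 -m crank '[[0,0,0,0,1],[0,0,0,0,1],[0,0,0,0,1]]' >/dev/null; python3 -c "
from h import *
here();cap('wrist');held();plan(*pocket(-77.5),18.5,79,n=1)"
```

```text
[ 428.9 -276.7   33.8] 79.0 w 18.8 F [ 0.8 -0.2  1. ] g 20.0 t 36.1667
held [ 1.7 -0.5 -6. ] 18.4 16.9 -10.9 1358.0
held [36.2 -0.5 -6. ] 16.4 16.4 -11.0 1491.0
held [62.8  0.  -6. ] 16.9 16.5 -11.0 1796.0
held [89.7  0.  -6. ] 16.2 16.4 -11.0 2102.0
n=1 row [-0.0003,-0.0005,0.0159,0.02] yaw 79.0->79.0
```

```bash
python3 -m crank '[[-0.0003,-0.0003,0.0145,0,1],[0,0,0,0,1],[0,0,0,0,1],[0,0,0,0,1],[0,0,0.0007,0,1],[0,0,0,0,1],[0,0,0,0,1]]'|grep -E 'tcp|contact';python3 -m crank '[[0,0,0.0005,0,1],[0,0,0,0,1],[0,0,0,0,1]]'|grep -E 'tcp|contact';  python3 -m crank '[[0,0,0,0,0.2],[0,0,0,0,0.2],[0,0,0,0,0.2],[0,0,-0.02,0,0.2],[0,0,-0.03,0,0],[0,0,0,0,0],[0,0,0,0,0],[0,0,0,0,0]]' |grep grip; python3 -c "
from h import *
cap('wrist');held(20);here();c=cap('top','top1')
for d in finder.spot_in('top','hood'): print(round(d['p'],2),np.round(d['extent']),[np.round(onz(c,(np.mean(d['extent'][::2]),np.mean(d['extent'][1::2])),27))])
plan(590,-150,190,86)"
```

```text
tcp_pos: [429.3, -277.7, 19.7]
contact_force: [1.0, 0.8, 1.1]
tcp_pos: [429.4, -277.7, 19.2]
contact_force: [0.6, 1.5, 4.6]
gripper_width: 0.498
held [-0.8  1.6 47.6] 20.2 18.3 -11.0 973.0
held [30.   0.6 47.6] 19.0 18.8 -11.0 1070.0
held [60.5  1.2 47.6] 19.4 18.3 -11.0 1221.0
held [91.1  1.2 47.7] 18.4 18.4 -11.0 1400.0
[ 428.  -277.    67.6] 79.0 w 44.1 F [-0.5 -0.4  0.2] g 0.0 t 37.7667
0.82 [480. 188. 504. 269.] [array([ 546., -520.,   27.])]
0.61 [185. 121. 258. 162.] [array([786., 174.,  27.])]
0.59 [271. 167. 348. 193.] [array([680., -57.,  27.])]
n=7 row [0.0212,0.0204,-0.0175,-1.00] yaw 79.0->86.0
```

```bash
python3 -c "
import cv2
a=cv2.imread('pics/top1.png')[100:320,100:540];cv2.imwrite('pics/t1.png',cv2.resize(a,(800,400)))"
```

```text
(no output)
```

View pics/t1.png

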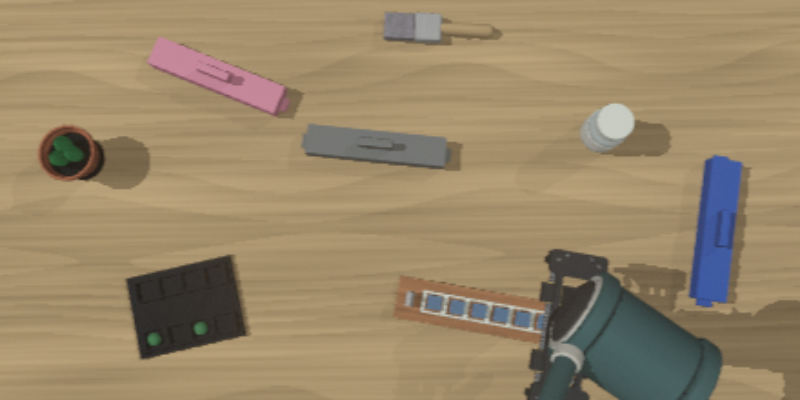

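The top view shows the tray holding only the two nuggets and the case filled. The grey hood has been knocked, to about (306,180) in the full picture. I'll check the last tessera close up, then measure the hood.

```bash
python3 -m crank '[[-0.03,0,-0.015,0,-1],[-0.03,0,-0.015,0,-1],[0,0,0,0,-1],[0,0,0,0,-1],[0,0,0,0,-1]]' >/dev/null; python3 -c "
from h import *
c=cap('wrist');cv2.imwrite('pics/w9.png',cv2.resize(c['color'][0:320,200:456],(480,600)));held(20);here();p=plan(640,-130,190,86.5);plan(715,-130,190,n=2,start=p)"
```

```text
held [-159.1   96.2   76.7] 22.3 44.1 -10.9 1262.0
held [58.7  1.9 77.3] 17.9 18.9 -11.1 912.0
held [88.7  1.  77.4] 18.6 18.8 -11.1 1054.0
held [117.9   1.5  77.4] 15.0 18.8 -11.1 970.0
[ 416.5 -335.1   97.2] 79.0 w 79.4 F [ 0.1  0.2 -0.1] g 0.0 t 38.3333
n=9 row [0.0259,0.0216,-0.0103,-0.84] yaw 79.0->86.5
n=2 row [0.0023,0.0374,-0.0000,0.00] yaw 86.5->86.5
```

View pics/w9.png

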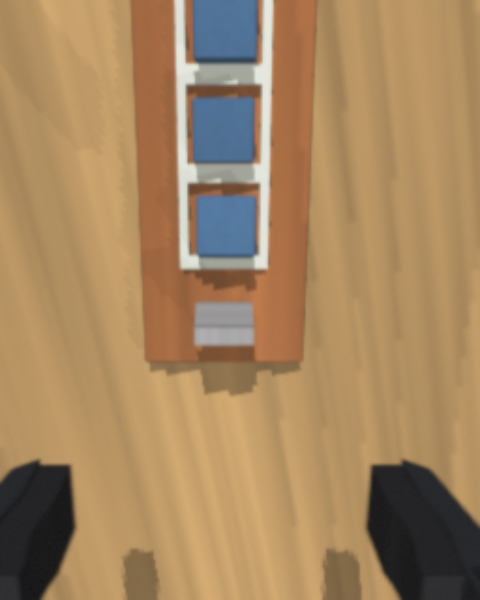

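The last tessera lies flat in the -y end pocket, at about (226,226) in the crop. Now the hood.

```bash
python3 -m crank '[[0.0259,0.0216,-0.0103,-0.84,-0.3],[0.0259,0.0216,-0.0103,-0.84,-0.3],[0.0259,0.0216,-0.0103,-0.84,-0.3],[0.0259,0.0216,-0.0103,-0.84,-0.3],[0.0259,0.0216,-0.0103,-0.84,-0.3],[0.0259,0.0216,-0.0103,-0.84,-0.3],[0.0259,0.0216,-0.0103,-0.84,-0.3],[0.0259,0.0216,-0.0103,-0.84,-0.3]]' >/dev/null; python3 -m crank '[[0.0259,0.0216,-0.0103,-0.84,-0.3],[0,0,0,0,-0.3],[0,0,0,0,-0.3],[0,0,0,0,-0.3],[0,0,0,0,-0.3]]' >/dev/null
python3 -c "
from h import *
c=cap('wrist','w10'); pickle.dump(c,open('/tmp/w5.pkl','wb'));here()"
python3 -m crank '[[0.0023,0.0374,0,0,-0.3],[0.0023,0.0374,0,0,-0.3],[0,0,0,0,-0.3],[0,0,0,0,-0.3],[0,0,0,0,-0.3]]' >/dev/null
python3 -c "
from h import *
c=cap('wrist','w11'); pickle.dump(c,open('/tmp/w6.pkl','wb'));here()
a=cv2.imread('pics/w10.png');b=c['color'];cv2.imwrite('pics/w12.png',cv2.resize(np.vstack([a[0:300],b[0:300]]),(640,600)))"
```

```text
[ 639.4 -132.   190. ] 86.5 w 57.3 F [0.2 0.8 0. ] g 0.0 t 39.4667
[ 714.6 -132.2  191. ] 86.5 w 57.4 F [-0.7  0.5 -0.5] g 0.0 t 39.9333
```

View pics/w12.png

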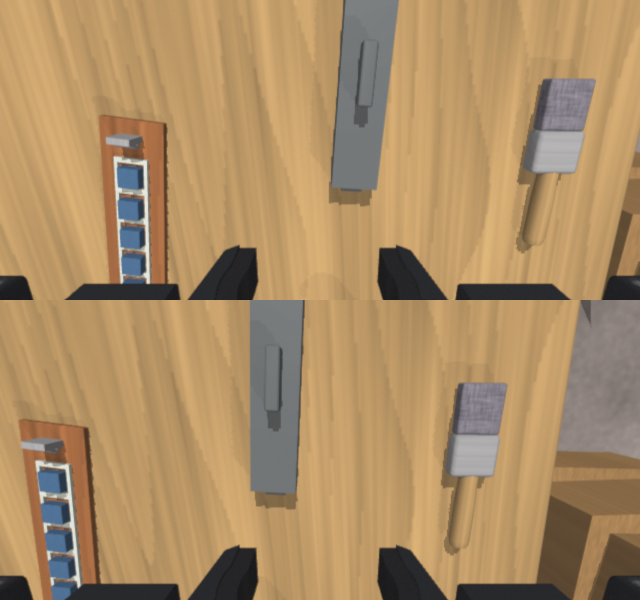

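Both views show the grey hood, with its rib at about (366,75) in the upper picture and (273,78) in the lower, and its near end at about (354,187) and (273,191). I'll fit a box model to its outline.

```bash
cat > hoodfit.py <<'E'
from h import *
from scipy.optimize import minimize
cs=[pickle.load(open(f'/tmp/{n}.pkl','rb')) for n in ('w5','w6')]
seed=[(354,150),(273,150)]; W=[];ROI=[]
for c,s in zip(cs,seed):
    hsv=cv2.cvtColor(c['color'],cv2.COLOR_BGR2HSV); m=((hsv[...,1]<60)|((hsv[...,0]>60)&(hsv[...,0]<140))).astype(np.uint8)*255
    n,l=cv2.connectedComponents(m[:235]); b=np.zeros((400,640),np.float32); b[:235]=(l==l[s[1],s[0]])
    b=cv2.morphologyEx(b,cv2.MORPH_CLOSE,np.ones((9,9)));print(hsv[s[1],s[0]],b.sum(),cv2.boundingRect(b.astype(np.uint8))); W.append(cv2.GaussianBlur(b,(0,0),1))
def box(x,y,a,z0,hx,y0,y1,z1,z2):
    q=np.array([[i,j,k] for i in(-hx,hx) for j in(y0,y1) for k in(z1,z2)],float); ca,sa=np.cos(a),np.sin(a)
    return np.c_[x+q[:,0]*ca-q[:,1]*sa,y+q[:,0]*sa+q[:,1]*ca,q[:,2]+z0]
def mask(c,p):
    m=np.zeros((400,640),np.float32)
    for b in [(21,-100,100,0,27),(6,-25,25,27,47)]:
        h=cv2.convexHull(np.round(px(c,box(*p,*b))*16).astype(np.int32)); cv2.fillConvexPoly(m,h,1.,8,4)
    return cv2.GaussianBlur(m,(0,0),1)
def cost(q,use=(0,1)):
    p=[q[0],q[1],q[2]/100,q[3]]; return sum((((mask(cs[i],p)-W[i])[:180])**2).sum()+(((mask(cs[i],p)-W[i])[180:200])**2).sum() for i in use)
for use in [(0,1),(0,),(1,)]:
    x0=[680,-57,-6.5,0]
    for _ in range(2):
        q=minimize(cost,x0,args=(use,),method='Nelder-Mead',options=dict(initial_simplex=np.array([x0]+[np.add(x0,d) for d in np.diag([10,10,4,5])]),xatol=.02,maxiter=600)); x0=q.x
    print(use,np.round(q.x,2),q.fun,'yaw',np.degrees(q.x[2]/100))
# rib edges
for c in cs:
    X=px(c,box(x0[0],x0[1],x0[2]/100,0,6,-25,25,47,47)); print(np.round(X).tolist())
E
python3 hoodfit.py
```

```text
[ 96  10 122] 9589.0 (331, 0, 68, 192)
[ 98   9 118] 9663.0 (250, 0, 54, 195)
(0, 1) [683.15 -47.32 -12.23  -1.94] 167.69070434570312 yaw -7.007337801460463
(0,) [684.29 -50.64 -12.12 -11.25] 12.097530364990234 yaw -6.943009016371857
(1,) [681.37 -49.78 -12.14 -10.64] 21.0218505859375 yaw -6.954194236528348
[[355.0, 111.0], [355.0, 111.0], [361.0, 43.0], [361.0, 43.0], [370.0, 112.0], [370.0, 112.0], [377.0, 44.0], [377.0, 44.0]]
[[261.0, 115.0], [261.0, 115.0], [262.0, 49.0], [262.0, 49.0], [276.0, 116.0], [276.0, 116.0], [278.0, 50.0], [278.0, 50.0]]
```

Run:
```python
from h import *
plan(682.5,-48.5,90,83)
```

```text
n=4 row [0.0202,-0.0098,0.0252,0.87] yaw 86.5->83.0
```

```bash
python3 -m crank '[[0.0202,-0.0098,0.0252,0.87,0],[0.0202,-0.0098,0.0252,0.87,0],[0.0202,-0.0098,0.0252,0.87,0],[0.0202,-0.0098,0.0252,0.87,0],[0,0,0,0,0],[0,0,0,0,0],[0,0,0,0,0],[0,0,0,0,0]]' >/dev/null
python3 - <<'E'
from h import *
c=cap('wrist','w13'); pickle.dump(c,open('/tmp/w7.pkl','wb'));here();a,R,s=yaw()
print('tcp px',px(c,s['tcp_pos']),'rib0 px',px(c,[[682.5,-48.5,47],[679.5,-23.5,47]]))
crop=c['color'][40:300,220:420];cv2.imwrite('pics/w13c.png',cv2.resize(crop,(460,598)))
E
```

```text
[685.6 -49.1  93.4] 83.0 w 44.0 F [0.  0.5 0.6] g 0.0 t 40.65
tcp px [[317.83289612 265.38272954]] rib0 px [[312.11189394 225.87040949]
 [301.4198425  186.64803182]]
```

View pics/w13c.png

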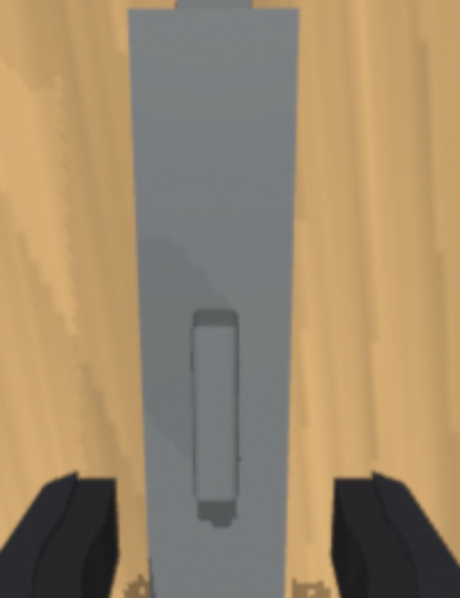

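The rib's top face spans crop x 192–238 and y 325–500. The hood's far top edge is at crop y≈10, and the fingers straddle the body evenly. I'll compute the offset to the rib.

```bash
cat >> h.py <<'E'
def crop2(c,R,s,x,y,z,sc=2.3,x0=220,y0=40): return R.T@(onz(c,(x0+x/sc,y0+y/sc),z)-s['tcp_pos'])
E
python3 - <<'E'
from h import *
np.set_printoptions(precision=1,suppress=True)
c=pickle.load(open('/tmp/w7.pkl','rb'));a,R,s=yaw();here()
for x,y,z in [(192,325,47),(238,325,47),(195,500,47),(237,500,47),(128,10,27),(298,10,27),(150,560,27),(285,560,27),(215,308,27)]: print((x,y,z),crop2(c,R,s,x,y,z)[:2],onz(c,(220+x/2.3,40+y/2.3),z))
E
```

```text
[685.6 -49.1  93.4] 83.0 w 44.0 F [0.  0.5 0.6] g 0.0 t 40.65
(192, 325, 47) [27.9 -8.2] [681.1 -20.5  47. ]
(238, 325, 47) [27.9  3.3] [692.4 -21.9  47. ]
(195, 500, 47) [-20.8  -8. ] [675.4 -68.8  47. ]
(237, 500, 47) [-20.8   3.3] [686.5 -70.2  47. ]
(128, 10, 27) [101.7 -23.6] [674.9  54.6  27. ]
(298, 10, 27) [101.7  17.7] [715.9  49.6  27. ]
(150, 560, 27) [-51.9 -22.7] [657. -98.  27.]
(285, 560, 27) [-52.   18.3] [ 697.7 -103.1   27. ]
(215, 308, 27) [27.  -2.7] [686.5 -22.   27. ]
```

```bash
python3 -m crank '[[0.0025,-0.0024,0.02,0,0],[0,0,0.02,0,0],[0,0,0.015,0,0],[0,0,0,0,0],[0,0,0,0,0],[0,0,0,0,0]]'|grep -E 'tcp|contact' ; python3 -m crank '[[0,0,0,0,1],[0,0,0,0,1],[0,0,0,0,1],[0,0,0,0,1],[0,0,0,0,1],[0,0,0,0,1]]' 40
```

```text
tcp_pos: [682.5, -45.4, 36.7]
contact_force: [-0.3, -0.7, -0.6]
clock: 41.65
tcp_pos: [682.0, -44.9, 36.0]
ee_rot: [0.749, 0.663, 0.0, 0.0]
contact_force: [0.4, 0.2, 0.6]
gripper_width: 0.135
grasp_force: 40.0
```

```bash
python3 -m crank '[[0,0,-0.02,0,1],[0,0,-0.02,0,1],[0,0,-0.02,0,1],[0,0,0,0,1],[0,0,0,0,1],[0,0,0,0,1]]' | tail -3;  python3 -c "
from h import *
here(); plan(443.6,-201,96,79,n=12)"
```

```text
contact_force: [-0.1, 0.2, -1.6]
gripper_width: 0.13
grasp_force: 40.0
[680.7 -44.8  94.4] 83.1 w 11.5 F [-0.1  0.2 -1.6] g 40.0 t 42.15
n=12 row [-0.0159,-0.0175,-0.0001,0.34] yaw 83.1->79.0
```

```bash
python3 -m crank '[[-0.0159,-0.0175,0,0.34,1],[-0.0159,-0.0175,0,0.34,1],[-0.0159,-0.0175,0,0.34,1],[-0.0159,-0.0175,0,0.34,1],[-0.0159,-0.0175,0,0.34,1],[-0.0159,-0.0175,0,0.34,1]]' >/dev/null;python3 -m crank '[[-0.0159,-0.0175,0,0.34,1],[-0.0159,-0.0175,0,0.34,1],[-0.0159,-0.0175,0,0.34,1],[-0.0159,-0.0175,0,0.34,1],[-0.0159,-0.0175,0,0.34,1],[-0.0159,-0.0175,0,0.34,1]]' >/dev/null; python3 -m crank '[[0,0,0,0,1],[0,0,0,0,1],[0,0,0,0,1],[0,0,0,0,1]]' |tail -3
python3 - <<'E'
from h import *
c=cap('wrist','w14'); pickle.dump(c,open('/tmp/w8.pkl','wb'));here();a,R,s=yaw()
# edge search: far end of hood along tool x, grayscale profile of columns round the hood centre
g=cv2.cvtColor(c['color'],cv2.COLOR_BGR2HSV)
p=px(c,[s['tcp_pos']+R@np.array([d,0,9]) for d in (90,100,110)]);print(p)
prof=c['color'][:, 312:322].mean(1); print([tuple(int(k) for k in prof[v]) for v in range(0,130,3)])
E
```

```text
contact_force: [0.9, 0.4, -1.8]
gripper_width: 0.133
grasp_force: 40.0
[ 445.5 -200.8   95.3] 79.0 w 11.7 F [-0.5 -0.7 -0.6] g 40.0 t 43.5333
[[317.82815255  61.02716039]
 [317.82509232  34.45535518]
 [317.82189092   6.65777988]]
[(70, 111, 171), (69, 109, 169), (69, 109, 168), (68, 107, 164), (69, 108, 164), (187, 186, 190), (189, 188, 191), (186, 186, 187), (124, 124, 120), (123, 122, 119), (123, 122, 118), (123, 122, 118), (123, 122, 119), (122, 121, 118), (122, 121, 118), (122, 122, 118), (122, 122, 118), (122, 121, 118), (122, 120, 117), (122, 120, 117), (122, 121, 117), (122, 121, 117), (121, 121, 118), (121, 121, 117), (121, 121, 117), (121, 121, 117), (121, 120, 117), (121, 120, 116), (121, 120, 116), (121, 120, 116), (120, 120, 115), (120, 120, 116), (120, 120, 115), (120, 120, 115), (120, 119, 115), (120, 119, 114), (120, 119, 115), (120, 119, 115), (119, 118, 114), (119, 118, 115), (119, 118, 114), (119, 118, 114), (119, 117, 113), (119, 117, 113)]
```

Run:
```python
from h import *
for n,cols in (('w7',(308,318)),('w8',(313,323))):
    c=pickle.load(open(f'/tmp/{n}.pkl','rb')); pr=c['color'][:,cols[0]:cols[1]].mean((1,2)); d=np.diff(pr)
    print(n,[(v,round(pr[v-3]),round(pr[v+3]),round(d[v],1)) for v in range(3,300) if abs(d[v])>3])
c=pickle.load(open('/tmp/w8.pkl','rb'))
for r in (40,80,120,150,230):
    row=c['color'][r].mean(1);d=np.diff(row);sat=np.diff(c['color'][r].max(1).astype(float)-c['color'][r].min(1)); print(r,[(u,round(sat[u])) for u in range(240,420) if abs(sat[u])>15])
```

```text
w7 [(29, 154, 123, np.float64(-7.0)), (30, 154, 122, np.float64(-13.9)), (31, 154, 122, np.float64(-8.8)), (172, 116, 93, np.float64(-3.7)), (173, 116, 92, np.float64(-10.8)), (174, 116, 93, np.float64(-8.7)), (180, 93, 123, np.float64(7.8)), (181, 93, 123, np.float64(13.8)), (182, 94, 122, np.float64(6.1)), (256, 122, 86, np.float64(-12.5)), (257, 121, 85, np.float64(-15.3)), (258, 121, 85, np.float64(-5.1)), (265, 85, 103, np.float64(6.6)), (266, 85, 113, np.float64(6.2)), (267, 85, 121, np.float64(3.7)), (268, 86, 122, np.float64(10.7)), (269, 93, 121, np.float64(7.2))]
w8 [(12, 112, 189, np.float64(14.8)), (13, 112, 191, np.float64(37.7)), (14, 112, 191, np.float64(22.7)), (20, 191, 135, np.float64(-3.2)), (21, 191, 123, np.float64(-20.8)), (22, 190, 122, np.float64(-31.7)), (23, 191, 122, np.float64(-11.9)), (211, 115, 91, np.float64(-7.9)), (212, 115, 91, np.float64(-11.4)), (213, 115, 91, np.float64(-3.5)), (225, 93, 121, np.float64(5.4)), (226, 93, 124, np.float64(10.4)), (227, 94, 121, np.float64(11.1)), (228, 94, 118, np.float64(3.3))]
40 [(265, -38), (266, -35), (368, 39), (369, 35)]
80 [(267, -52), (268, -19), (366, 28), (367, 53)]
120 [(268, -19), (269, -60), (365, 51), (366, 20)]
150 [(270, -45), (271, -24), (363, 32), (364, 53)]
230 [(273, -29), (274, -50), (360, 37), (361, 31)]
```

Run:
```python
from h import *
c=pickle.load(open('/tmp/w8.pkl','rb'));a,R,s=yaw();here();t=s['tcp_pos']
f=lambda u,v,dz:np.round((R.T@(onz(c,(u,v),t[2]+dz)-t))[:2],1)
print('lug end(109)',f(317,22.2,-30),'ribtop(25)',f(317,226.7,11),'ribfoot(25)',f(317,212.3,-9))
for r,(u1,u2) in {40:(266,369),80:(267.8,367),150:(270.8,364),230:(274,360.8)}.items(): print(r,f(u1,r,-9),f(u2,r,-9))
print('catch far row 13.5 at z32',f(317,13.5,32-t[2]), 'in case', )
```

```text
[ 445.5 -200.8   95.3] 79.0 w 11.7 F [-0.5 -0.7 -0.6] g 40.0 t 43.5333
lug end(109) [107.5  -0.4] ribtop(25) [24.4 -0.4] ribfoot(25) [23.2 -0.4]
40 [ 98. -21.] [97.9 20.7]
80 [ 82.6 -21. ] [82.6 20.6]
150 [ 53. -21.] [53.  20.6]
230 [ 14.1 -21.1] [14.1 20.7]
catch far row 13.5 at z32 [116.5  -0.4] in case
```

```bash
python3 -c "
from h import *
plan(443.85,-199.7,70,79,n=1)"
```

```text
n=1 row [0.0007,-0.0019,0.0253,0.02] yaw 79.0->79.0
```

```bash
python3 -m crank '[[0.0007,-0.0019,0.012,0,1],[0,0,0.012,0,1],[0,0,0,0,1],[0,0,0,0,1],[0,0,0,0,1]]' 50 | grep -E 'tcp|contact'; python3 -c "
from h import *
here();plan(443.85,-199.7,65,79,n=1)"; python3 -m crank '[[0,0,0.003,0,1],[0,0,0.003,0,1],[0,0,0,0,1],[0,0,0,0,1]]' | grep -E 'tcp|contact'; python3 -m crank '[[0,0,0.0015,0,1],[0,0,0.0015,0,1],[0,0,0,0,1],[0,0,0,0,1]]' | grep -E 'tcp|contact'
```

```text
tcp_pos: [443.8, -200.0, 71.9]
contact_force: [0.5, -0.1, -1.6]
[ 443.8 -200.    71.9] 79.0 w 11.5 F [ 0.5 -0.1 -1.6] g 50.0 t 43.95
n=1 row [0.0003,0.0000,0.0069,0.01] yaw 79.0->79.0
tcp_pos: [443.1, -200.2, 65.6]
contact_force: [0.7, 0.6, -1.3]
tcp_pos: [443.0, -200.2, 62.5]
contact_force: [0.5, 0.1, -0.8]
```

```bash
for i in 1; do :; done; python3 -m crank '[[0,0,0.001,0,1],[0,0,0.001,0,1],[0,0,0,0,1],[0,0,0,0,1]]' | grep -E 'tcp|contact'; python3 -m crank '[[0,0,0.001,0,1],[0,0,0.001,0,1],[0,0,0,0,1],[0,0,0,0,1]]' | grep -E 'tcp|contact'; python3 -m crank '[[0,0,0.001,0,1],[0,0,0.001,0,1],[0,0,0,0,1],[0,0,0,0,1]]' | grep -E 'tcp|contact'
```

```text
tcp_pos: [443.2, -200.1, 60.6]
contact_force: [-0.2, -0.2, 0.1]
tcp_pos: [443.4, -200.1, 58.8]
contact_force: [0.2, 3.6, 2.0]
tcp_pos: [443.5, -200.5, 56.9]
contact_force: [1.1, 1.6, 3.1]
```

Contact is as expected at about 60 mm, where the lugs meet the noses. I'll press on gently.

```bash
python3 -m crank '[[0,0,0.001,0,1],[0,0,0.001,0,1],[0,0,0,0,1],[0,0,0,0,1]]' | grep -E 'tcp|contact'; python3 -m crank '[[0,0,0.001,0,1],[0,0,0.001,0,1],[0,0,0,0,1],[0,0,0,0,1]]' | grep -E 'tcp|contact'; python3 -m crank '[[0,0,0.001,0,1],[0,0,0.001,0,1],[0,0,0,0,1],[0,0,0,0,1]]' | grep -E 'tcp|contact|grip'
```

```text
tcp_pos: [443.7, -200.8, 55.2]
contact_force: [0.2, 0.2, 6.0]
tcp_pos: [443.9, -200.7, 53.0]
contact_force: [0.9, 1.3, 3.3]
tcp_pos: [443.5, -200.5, 50.8]
contact_force: [1.7, 1.2, 4.4]
gripper_width: 0.131
```

```bash
python3 -m crank '[[0,0,0.001,0,1],[0,0,0.001,0,1],[0,0,0,0,1],[0,0,0,0,1]]' | grep -E 'tcp|contact'; python3 -m crank '[[0,0,0.001,0,1],[0,0,0.001,0,1],[0,0,0,0,1],[0,0,0,0,1]]' | grep -E 'tcp|contact'; python3 -m crank '[[0,0,0.001,0,1],[0,0,0,0,1],[0,0,0,0,1]]' | grep -E 'tcp|contact|grip'
```

```text
tcp_pos: [443.0, -199.6, 48.4]
contact_force: [1.9, 4.1, 3.8]
tcp_pos: [442.1, -199.4, 45.7]
contact_force: [1.5, 3.8, 0.7]
tcp_pos: [442.5, -199.8, 45.1]
contact_force: [0.9, 3.7, -0.3]
gripper_width: 0.129
```

```bash
python3 -m crank '[[0,0,0.0007,0,1],[0,0,0,0,1],[0,0,0,0,1]]' | grep -E 'tcp|contact'; python3 -m crank '[[0,0,0.0007,0,1],[0,0,0,0,1],[0,0,0,0,1]]' | grep -E 'tcp|contact|grip'
python3 - <<'E'
from h import *
c=cap('wrist','w15'); pickle.dump(c,open('/tmp/w9.pkl','wb'));a,R,s=yaw();t=s['tcp_pos'];here()
f=lambda u,v,z:np.round((R.T@(onz(c,(u,v),z)-t))[:2],1)
pr=c['color'][:,313:323].mean((1,2)); d=np.diff(pr)
print([(v,round(pr[v-3]),round(pr[v+3]),round(d[v],1)) for v in range(3,300) if abs(d[v])>4])
for r in (40,80,120,150,230):
    sat=np.diff(c['color'][r].max(1).astype(float)-c['color'][r].min(1)); print(r,[(u,round(sat[u]),f(u,r,35)) for u in range(220,420) if abs(sat[u])>20])
E
```

```text
tcp_pos: [442.8, -200.0, 44.7]
contact_force: [0.2, 4.4, -0.1]
tcp_pos: [443.2, -200.9, 44.2]
contact_force: [-0.8, 0.4, -0.4]
gripper_width: 0.129
[ 443.2 -200.9   44.2] 79.0 w 11.3 F [-0.6  0.3 -1. ] g 50.0 t 48.0833
[(5, 182, 89, np.float64(-33.7)), (6, 182, 93, np.float64(-49.9)), (7, 182, 94, np.float64(-5.1)), (25, 96, 86, np.float64(-4.0)), (37, 85, 121, np.float64(6.7)), (38, 85, 122, np.float64(17.1)), (39, 85, 122, np.float64(11.4)), (211, 116, 92, np.float64(-8.5)), (212, 116, 92, np.float64(-11.7)), (225, 93, 122, np.float64(5.6)), (226, 94, 125, np.float64(10.8)), (227, 94, 122, np.float64(10.6))]
40 [(265, -53, array([ 98.1, -21.3])), (266, -21, array([ 98.1, -20.9])), (368, 62, array([98.1, 20.5]))]
80 [(266, -25, array([ 82.7, -21.6])), (267, -63, array([ 82.7, -21.2])), (366, 47, array([82.7, 20.4])), (367, 39, array([82.7, 20.8]))]
120 [(268, -34, array([ 66.2, -21.5])), (269, -51, array([ 66.2, -21.1])), (364, 34, array([66.2, 20.2])), (365, 56, array([66.2, 20.7]))]
150 [(269, -24, array([ 53. , -21.7])), (270, -59, array([ 53. , -21.2])), (363, 44, array([53. , 20.4])), (364, 52, array([53. , 20.8]))]
230 [(273, -34, array([ 14. , -21.5])), (274, -49, array([ 14., -21.])), (360, 63, array([14. , 20.5])), (361, 29, array([14., 21.]))]
```

```bash
python3 -m crank '[[0,0,0.0006,0,1],[0,0,0,0,1],[0,0,0,0,1],[0,0,0,0,1]]' | grep -E 'tcp|contact'; python3 -m crank '[[0,0,0.0006,0,1],[0,0,0,0,1],[0,0,0,0,1],[0,0,0,0,1]]' | grep -E 'tcp|contact'
```

```text
tcp_pos: [443.5, -200.7, 44.0]
contact_force: [-0.8, -1.2, 1.8]
tcp_pos: [443.6, -200.8, 43.9]
contact_force: [-1.9, -1.3, 6.2]
```

```bash
python3 -m crank '[[0,0,-0.001,0,1],[0,0,0,0,0],[0,0,0,0,0],[0,0,0,0,0],[0,0,0,0,0]]' | grep -E 'tcp|contact|grip'; python3 -m crank '[[0,0,-0.03,0,0],[-0.02,0,-0.03,0,0],[-0.04,0,-0.03,0,0],[-0.04,0,-0.03,0,0],[0,0,0,0,0],[0,0,0,0,0],[0,0,0,0,0],[0,0,0,0,0]]' | grep -E 'tcp|contact|grip'
python3 - <<'E'
from h import *
c=cap('wrist','w16'); pickle.dump(c,open('/tmp/w10.pkl','wb'));here()
t=capture('top')['color'][205:315,290:430]; 
s=capture('scene')['color'][160:205,235:325]
cv2.imwrite('pics/fin.png',np.hstack([cv2.resize(c['color'][:360,200:440],(400,600)),np.vstack([cv2.resize(t,(400,314)),cv2.resize(s,(400,286))])]))
E
```

```text
tcp_pos: [442.9, -200.0, 43.7]
contact_force: [-0.2, -0.0, -0.3]
gripper_width: 0.409
tcp_pos: [425.5, -283.6, 152.2]
contact_force: [0.9, 0.2, -0.7]
gripper_width: 0.499
[ 425.5 -283.4  152.1] 79.0 w 44.2 F [0.1 0.7 0.6] g 0.0 t 49.8833
```

View pics/fin.png

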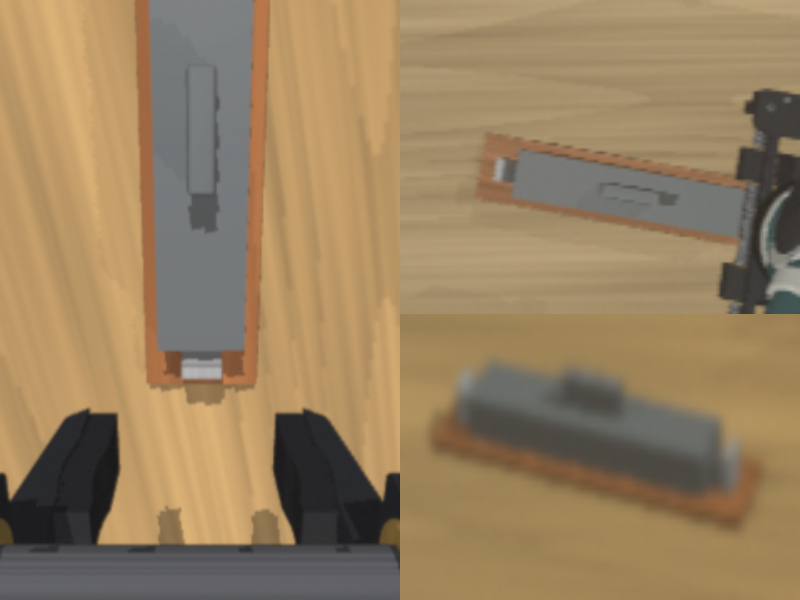

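The final views show the hood over the case, level, with a steel catch standing at rest at each end, at about (200,368) and (505,168). I'll do a numeric check of how high each end sits, then hand in.

Run:
```python
from h import *
a,R,s=yaw();t=s['tcp_pos']
c=pickle.load(open('/tmp/w10.pkl','rb'))
o=np.array([443.6,-201,0.])
for r in (8,60,110,160,200):
    d=c['color'][r].max(1).astype(float)-c['color'][r].min(1); g=np.where(d[250:400]<25)[0]+250
    u1,u2=g.min()-.5,g.max()+.5
    w=[np.linalg.norm(onz(c,(u1,r),z)-onz(c,(u2,r),z)) for z in (35,45)]; P_=onz(c,((u1+u2)/2,r),35)
    print(r,np.round(P_,1),'z for 42 wide',round(35+10*(42-w[0])/(w[1]-w[0]),1))
for n,y in (('end-',-100),('catchface-',-111)): 
    print(n,px(c,[o[0]-y*np.sin(CA),o[1]+y*np.cos(CA),35 if 'end' in n else 32]))
cc=c['color'][:,316:326].mean((1,2));d=np.diff(cc);print([(v,round(cc[v-2]),round(cc[v+2])) for v in range(180,240) if abs(d[v])>5])
```

```text
8 [ 451.8 -157.2   35. ] z for 42 wide 33.4
60 [ 445.3 -189.2   35. ] z for 42 wide 31.7
110 [ 439.2 -222.8   35. ] z for 42 wide 29.2
160 [ 432.2 -259.5   35. ] z for 42 wide 31.5
200 [ 426.1 -291.4   35. ] z for 42 wide 31.5
end- [[320.50190892 209.35676881]]
catchface- [[320.45674264 220.63192102]]
[(209, 120, 94), (210, 119, 90), (214, 90, 140), (215, 90, 157), (216, 91, 150), (217, 106, 141), (218, 140, 158), (219, 157, 176), (220, 150, 177), (225, 177, 132), (226, 178, 97), (227, 176, 93), (229, 132, 116), (230, 97, 118)]
```

```bash
python3 -c "
from bench import workorder
print(workorder.finish_job())"
```

```text
the job is handed in; nothing more can be done
None
```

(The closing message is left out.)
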